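# Press the screw-hole plugs of the table feet flush on the pedal press

### The arm

A 6-joint arm with a two-finger parallel gripper is mounted at the origin on the work surface. World frame = base frame: x ahead of the robot, y to its left, z up, the work surface at z = 0. Lengths are in m, angles in degrees, forces in N, time in s.
With the tool pointing down it reaches from about 0.275 to 0.85 m from the base axis. Payload 19 kg.
Tool frame: the origin (TCP) lies at the very end of the fingers, on their centre line; the grasp point (between the pads) lies env.grip_point_offset behind it (env.grip_point_offset is the distance from the TCP to the grasp point, in m); z points along the fingers, y is the direction in which the jaws open and shut (so a half turn about z gives the same grasp; the last joint's range is limited). The gripper opens to 85 mm and grips with 20 to 120 N. Pads are 22 mm wide; open, the fingers measure 114 mm over their backs; the gripper's body (76 mm by 85 mm) begins 54 mm behind the grasp point. The pads swing forward as they close: fully open they stand 13 mm farther back than shut.
Start: joints at [-84.912, 8.623, 82.357, -0, 89.026, -7.678], TCP at [0.127, -0.561, 0.231] pointing down, gripper open.
Joint ranges: [-160.23, 160.23], [-39.13, 120.54], [6.94, 153.29], [-79.49, 259.48], [9.18, 160.14], [-161.06, 161.06]. Speed limits (degrees/s): [108.29, 108.29, 127.2, 172.46, 172.46, 172.46].

### API

Orientations are given as [roll, pitch, yaw] about the fixed x, y, z axes, in that order (R = Rz(yaw) Ry(pitch) Rx(roll)).
In Python, from workcell import env gives the robot as it stands. The module is installed in compiled form; this text tells all that it offers.
- The arm moves only by the tool send_rows, never from a script. Its argument "increments" is a list of rows, each an object with "translation": the shift along the tool's x, y, z in mm, a list of three; "twist": the turn, a rotation vector about the tool's x, y, z in rad, a list of three; "hand": the closure, from -1 (fully open) to 1 (shut), so that 0 is half open. A call has 1 to 12 rows; each row shifts and turns the commanded pose from where the row before left it, along the tool's axes as they then stand; what a row does not reach is not made up. A row lasts 1/8 s, in which the tool goes at most 62.5 mm and 10.7 degrees, less where a joint would pass 70% of its speed; a pose out of reach is approached as far as the arm can. A call with a gripper value outside its range is refused whole. The fingers move at their own pace and stop on an object; "newtons" is the grip in N (left out, the last holds). Time passes only in rows, so rows that do not move let the fingers close. It gives the time, the measured TCP pose, the force and the opening at its end, in the units of the state.
- env.get_obs(): the state, without advancing time (a new reading comes with each control period).
- env.snapshot(name): name is "scene" or "top"; returns the picture (400x640x3 uint8, blue, green, red); there is no depth.
- env.camera_model(name): a dict with "fx", "fy", "cx", "cy" (pixels), "k1" (the pictures are not rectified: a ray, as slopes to the right and down, at radius r is drawn at 1 + k1 r^2 times it, then the intrinsics apply), "R" (3x3) and "t" (3): a world point X has camera coordinates R X + t. Camera axes: x right, y down, z forward; pixel columns grow to the right and rows downward; lengths in m; the calibration is good to about 2 mm. A picture is of the moment at which its call begins. camera_model takes no time and is no camera call.
- env.hand_in(): hands the job in, once; it reports no verdict.
The state is a dict: "clock": time; "q": joint angles; "dq": joint speeds; "joint_efforts": joint torques, N m; "tcp_pos": TCP position; "ee_rot": TCP orientation; "wrist_force": force on the tool from outside, world axes, zero at the start; "moment": the same for the moment, N m; "gripper_width": opening from 0.0 (shut) to 1.0 (fully open).
Only numpy, scipy, OpenCV 4.12 (cv2) and the standard library are available. Lean on these libraries where they do the work, as an engineer would, in place of code of your own. Each camera call takes 0.05 s, during which the arm holds its last target.

### The job

The plugs in the sides of the wooden table feet on the bench still stand proud, one or two to a foot. Stand each foot in the press against its backstop with a proud plug facing the ram, push the pedal right down to its stop and let it up; if the foot has a second plug, turn the foot so that this one faces the ram and press again, until every plug is flush, then stand all the feet upright in the plywood tray. Push the plugs in with the ram only, and leave the tub, the tape roll and the sanding block where they are.

Things in the scene. Friction and masses are not known exactly. Their poses are not given: they have to be found in the camera images.
- foot1: wooden table foot: square plinth 60 x 60 x 30 with a square neck 34 x 34 on top of it (to 85 above the underside; grip the neck), 0.3 kg. Origin: centre of the underside, z up. Two round plugs 12 in diameter of paler wood stand up to 10 proud of two neighbouring sides of the plinth, 15 above the underside: plug a on the +x side, plug b on the +y side. May be absent
- foot1_a_end (a point): centre of the outer end of plug a of foot1
- foot1_a (a joint): how far plug a of foot1 is pushed in, m: 0 = 10 mm proud, 0.010 = flush. It slides with about 10 N of friction and stays where it is pushed
- foot1_b_end (a point): centre of the outer end of plug b of foot1
- foot1_b (a joint): how far plug b of foot1 is pushed in, m: 0 = 10 mm proud, 0.010 = flush. It slides with about 10 N of friction and stays where it is pushed
- foot2: wooden table foot: square plinth 60 x 60 x 30 with a square neck 34 x 34 on top of it (to 85 above the underside; grip the neck), 0.3 kg. Origin: centre of the underside, z up. Two round plugs 12 in diameter of paler wood stand up to 10 proud of two neighbouring sides of the plinth, 15 above the underside: plug a on the +x side, plug b on the -y side. May be absent
- foot2_a_end (a point): centre of the outer end of plug a of foot2
- foot2_a (a joint): how far plug a of foot2 is pushed in, m: 0 = 10 mm proud, 0.010 = flush. It slides with about 10 N of friction and stays where it is pushed
- foot2_b_end (a point): centre of the outer end of plug b of foot2
- foot2_b (a joint): how far plug b of foot2 is pushed in, m: 0 = 10 mm proud, 0.010 = flush. It slides with about 10 N of friction and stays where it is pushed
- foot3: wooden table foot of the same shape and size as foot1, but with a single such plug, plug a on its +x side (12 in diameter, up to 10 proud, 15 above the underside). Origin: centre of the underside, z up. May be absent
- foot3_a_end (a point): centre of the outer end of plug a of foot3
- foot3_a (a joint): how far plug a of foot3 is pushed in, m: 0 = 10 mm proud, 0.010 = flush. It slides with about 10 N of friction and stays where it is pushed
- nest (a point): bench press, nest: point on the top of its base plate (12 above the bench, 130 wide in y here) where the centre of a foot's underside belongs. +x points to the ram, +y to the pedal, z up. The steel backstop, 22 thick, 74 wide in y and 26 high above the plate, has its face at x = -30. The green ram housing begins at x = +100 and is 62 high above the plate
- ram_face (a point): centre of the ram's flat face (steel, 46 wide in y, 24 high, 15 above the plate): at nest x = +58 at rest, +30 with the pedal at its stop, so that it pushes the foot against the backstop and the plug facing it flush
- pedal (a joint): pedal angle, rad: 0 = up (sprung), 0.30 = down at its stop. Drives the ram in step. About 3 N on the tread starts it, 7 N (without a plug) holds it down at its stop, 11 to 15 N while a plug is going in; it springs back up when released
- tread (a point): centre of the top of the pedal's black rubber tread, 65 x 60, 12 thick; push it down here. At rest 77 above the bench, at nest x = +10, y = +140; moves with the pedal about a hinge 150 farther in nest x, 67 above the bench: down 44 at its stop
- tray: fixed plywood tray for finished feet, 310 (its x) x 100 (its y) outside, walls 6 thick and 22 high, floor 6 thick. Origin: centre of the underside
- tub: closed white glue tub, 100 high, bystander
- tape: roll of paper tape, 90 across, 20 high, lying flat, bystander
- sandblock: cork sanding block 100 x 60 x 35, bystander

How it is judged:
By the outcome, as a careful person would: the job done as asked, in the order asked, and still so for the second after the job is handed in, with the robot touching nothing.
Of foot1, foot2, foot3 only 2 to 3 are there at a start; the rules pass over those that are not, and their reading is None.
At some moment in a run one of foot1, foot2, foot3 may be knocked a few centimetres aside while the robot is not near it.
It also fails if it takes over 210 s, if anything falls off the work surface, if the arm or the gripper's body presses on something with over 40 N, if the wrist force passes 120 N, or if a joint passes its speed limit or range.

## Working session

There is one attempt and no reset: what is moved stays moved. The work goes in short steps, Python scripts to look and compute and a tool call to move; the robot and the scene stay as the last step left them, time stands still between calls to the robot, and variables do not carry over. Pictures are saved under pics/ and viewed, and the job is handed in when it is done.

Besides the shell and the picture viewer there is one more tool, called as a command line: name --argument value ..., lists and objects as JSON in quotes. send_rows: Moves the arm, as the interface text tells. Its arguments: {"type":"object","properties":{"increments":{"type":"array"},"newtons":{"type":"number"}},"required":["increments"]}

```bash
mkdir -p pics; ls
python3 - <<'E'
from workcell import env
import cv2
print(env.get_obs()); print(env.grip_point_offset)
for n in ("scene","top"):
    print(n,env.camera_model(n)); cv2.imwrite(f"pics/{n}0.png",env.snapshot(n))
E
```

```text
pics
{'clock': 0.0, 'q': array([-8.49132052e+01,  8.64817150e+00,  8.23917367e+01, -1.21479608e-03,
        8.90268821e+01, -7.67788933e+00]), 'dq': array([ 0.02183951, -0.03189277,  0.02528707, -0.06427312, -0.10337347,
        0.0912665 ]), 'joint_efforts': array([ 7.64571450e-05, -7.13053179e+01, -5.70872140e+01, -1.67694666e-04,
        8.99247068e-03, -3.19136188e-05]), 'tcp_pos': array([ 0.12699416, -0.56054799,  0.23071412]), 'ee_rot': array([-1.79933646e+02, -7.71972462e-03,  1.27647010e+01]), 'wrist_force': array([ 0.15390866, -0.79403261,  0.50410988]), 'moment': array([0.00539611, 0.00691817, 0.0324499 ]), 'gripper_width': 0.9979029827714612}
0.0187
scene {'fx': 519.0409618352037, 'fy': 519.0409618352037, 'cx': 316.8910083154289, 'cy': 193.3127865827993, 'k1': -0.019377797592999773, 'R': array([[ 0.21142461,  0.97737272, -0.0064967 ],
       [ 0.82600633, -0.18222664, -0.53339198],
       [-0.52250664,  0.10740587, -0.84584324]]), 't': array([-0.09854322, -0.43557266,  1.77505875])}
top {'fx': 494.3431602309149, 'fy': 494.3431602309149, 'cx': 320.92245051000924, 'cy': 207.50790390638517, 'k1': -0.10696485800282078, 'R': array([[ 1.99796937e-02, -9.99800373e-01,  1.63395489e-04],
       [-9.92804298e-01, -1.98591856e-02, -1.18089956e-01],
       [ 1.18069627e-01,  2.19718141e-03, -9.93002888e-01]]), 't': array([-0.01945786,  0.56583308,  1.42380697])}
```

View pics/scene0.png

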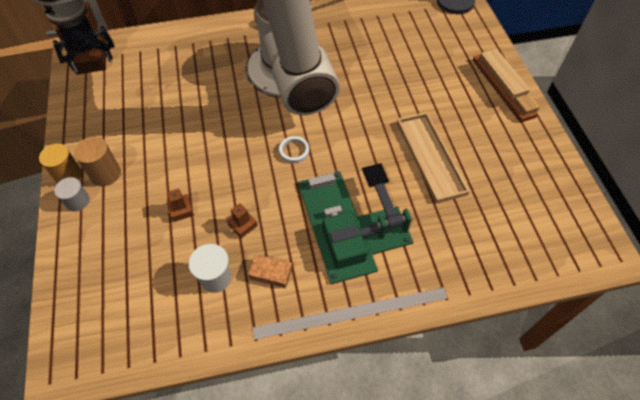

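View pics/top0.png

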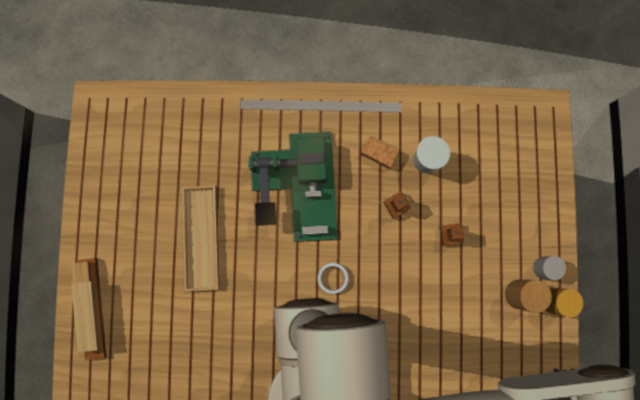

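```bash
cat > h.py <<'E'
import numpy as np, cv2
from workcell import env
def cam(n):
    m=env.camera_model(n); K=np.array([[m['fx'],0,m['cx']],[0,m['fy'],m['cy']],[0,0,1.]])
    return K,np.array([m['k1'],0,0,0,0.]),np.array(m['R']),np.array(m['t'])
def pix(n,u,v,z):
    K,d,R,t=cam(n); # distortion forward: x*(1+k1 r^2) as in OpenCV
    s=cv2.undistortPoints(np.array([[[u,v]]],float),K,d)[0,0]
    r=R.T@np.array([s[0],s[1],1]); o=-R.T@t
    return o+r*(z-o[2])/r[2]
def proj(n,X):
    K,d,R,t=cam(n); 
    return cv2.projectPoints(np.array(X,float).reshape(-1,1,3),cv2.Rodrigues(R)[0],t,K,d)[0][:,0]
def crop(img,name,u0,v0,u1,v1,s):
    c=cv2.resize(img[v0:v1,u0:u1],None,fx=s,fy=s,interpolation=cv2.INTER_CUBIC)
    # ticks
    for u in range((u0//10+1)*10,u1,10):
        cv2.line(c,((u-u0)*s,0),((u-u0)*s,6),(255,255,0),1)
        if u%20==0: cv2.putText(c,str(u),((u-u0)*s-12,18),0,.4,(255,255,0),1)
    for v in range((v0//10+1)*10,v1,10):
        cv2.line(c,(0,(v-v0)*s),(6,(v-v0)*s),(255,255,0),1)
        if v%20==0: cv2.putText(c,str(v),(8,(v-v0)*s+4),0,.4,(255,255,0),1)
    cv2.imwrite(f"pics/{name}.png",c)
E
python3 - <<'E'
from h import *
s=cv2.imread("pics/scene0.png");t=cv2.imread("pics/top0.png")
crop(t,"t0a",365,125,485,255,6)
crop(t,"t0b",235,120,350,250,6)
crop(s,"s0a",150,170,290,290,5)
crop(s,"s0b",290,140,420,285,5)
crop(s,"s0c",35,0,125,90,6)
E
```

```text
(no output)
```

View pics/t0a.png

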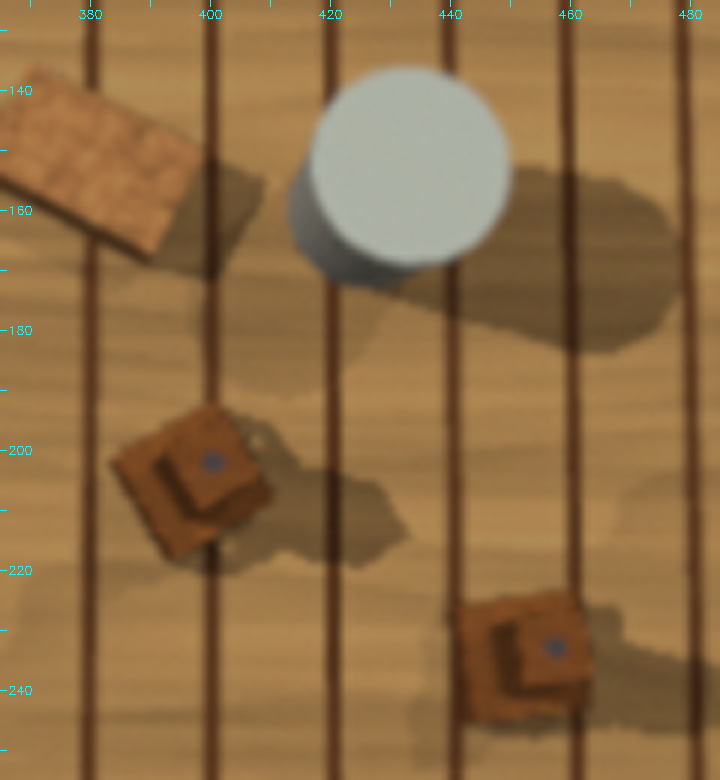

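View pics/s0a.png

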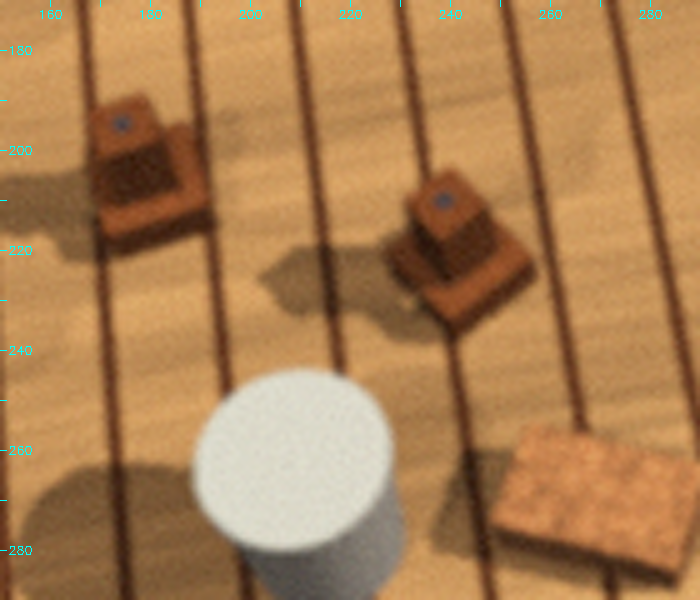

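View pics/t0b.png

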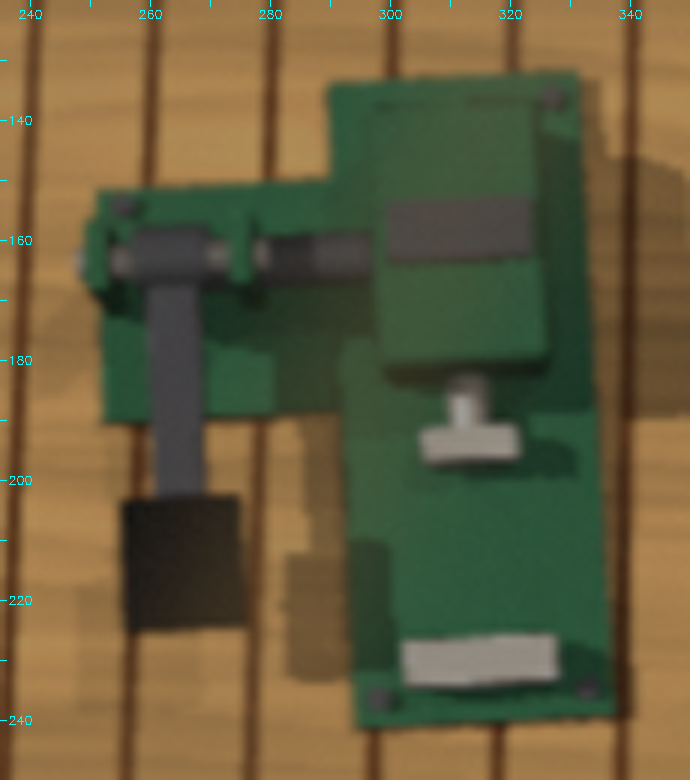

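View pics/s0b.png

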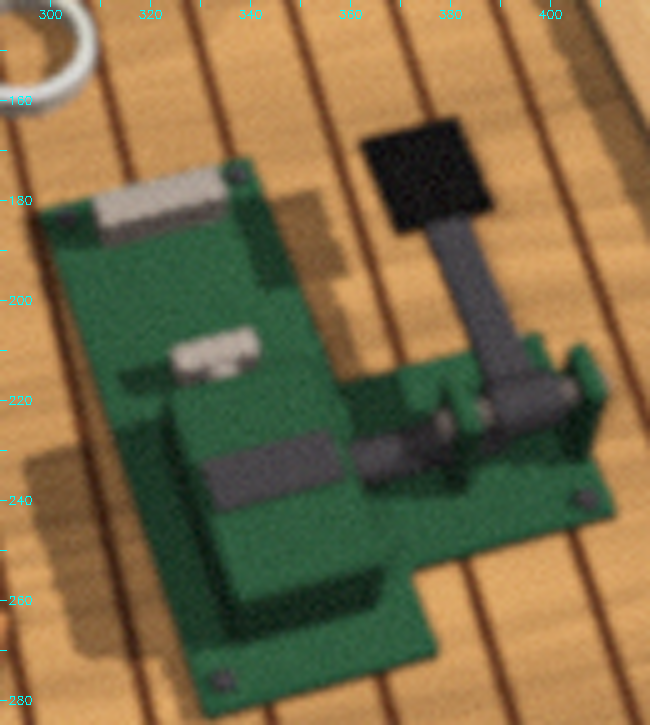

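View pics/s0c.png

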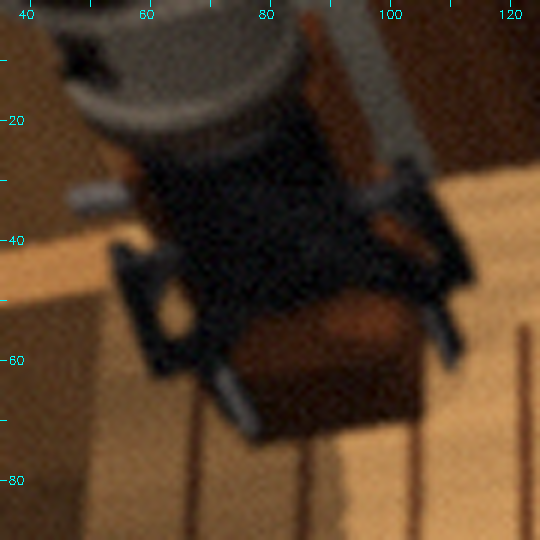

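Run:
```python
from h import *
np.set_printoptions(precision=4,suppress=True)
print("A top",pix("top",400.5,202,.085),pix("scene",239,210,.085))
print("B top",pix("top",457.7,233,.085),pix("scene",174.5,194.5,.085))
for n,l in (("top",[(290,134),(331.5,132),(294.3,241.5),(338,239)]),("scene",[(298.5,182),(340,172),(332,283.5),(377.5,271)])):
    for p in l: print(n,"plate",p,pix(n,*p,.012))
for n,l in (("top",[(302,227),(327.8,225.5),(302.5,234.5),(328.3,233)]),("scene",[(309,180),(335,174),(311,186),(337,180)])):
    for p in l: print(n,"backstop",p,pix(n,*p,.038))
for n,l in (("top",[(255.5,203.5),(275,202),(256.5,225.5),(276.5,224.5)]),("scene",[(362,168.5),(381.5,163.5),(369.5,186.5),(389,182)])):
    for p in l: print(n,"tread",p,pix(n,*p,.077))
for n,l in (("top",[(305,191.5),(321,191),(305.5,197),(321.5,196)]),("scene",[(324.5,210.5),(340.5,205.5)])):
    for p in l: print(n,"ram",p,pix(n,*p,.039))
for p in [(184.5,187.5),(215,186.5),(184.5,291),(218.5,290)]: print("tray",pix("top",*p,.022))
for p in [(398.5,121),(428,113.5),(466.5,190),(438.5,198.5)]: print("trayS",pix("scene",*p,.022))
```

```text
A top [ 0.5804 -0.2351  0.085 ] [ 0.5837 -0.2358  0.085 ]
B top [ 0.4946 -0.3995  0.085 ] [ 0.4979 -0.3999  0.085 ]
top plate (290, 134) [0.7928 0.0909 0.012 ]
top plate (331.5, 132) [ 0.8016 -0.0358  0.012 ]
top plate (294.3, 241.5) [0.4654 0.0689 0.012 ]
top plate (338, 239) [ 0.4755 -0.0607  0.012 ]
scene plate (298.5, 182) [ 0.4825 -0.0581  0.012 ]
scene plate (340, 172) [0.4742 0.0678 0.012 ]
scene plate (332, 283.5) [ 0.8092 -0.0343  0.012 ]
scene plate (377.5, 271) [0.8008 0.0898 0.012 ]
top backstop (302, 227) [0.507  0.0461 0.038 ]
top backstop (327.8, 225.5) [ 0.513  -0.0293  0.038 ]
top backstop (302.5, 234.5) [0.4851 0.0441 0.038 ]
top backstop (328.3, 233) [ 0.491  -0.0312  0.038 ]
scene backstop (309, 180) [ 0.4993 -0.0299  0.038 ]
scene backstop (335, 174) [0.4952 0.0471 0.038 ]
scene backstop (311, 186) [ 0.5205 -0.0286  0.038 ]
scene backstop (337, 180) [0.5165 0.0479 0.038 ]
top tread (255.5, 203.5) [0.5688 0.1796 0.077 ]
top tread (275, 202) [0.5742 0.1237 0.077 ]
top tread (256.5, 225.5) [0.5056 0.1745 0.077 ]
top tread (276.5, 224.5) [0.5096 0.1174 0.077 ]
scene tread (362, 168.5) [0.5191 0.1181 0.077 ]
scene tread (381.5, 163.5) [0.5143 0.1761 0.077 ]
scene tread (369.5, 186.5) [0.5816 0.1227 0.077 ]
scene tread (389, 182) [0.5789 0.179  0.077 ]
top ram (305, 191.5) [0.612  0.0397 0.039 ]
top ram (321, 191) [ 0.6145 -0.0074  0.039 ]
top ram (305.5, 197) [0.5957 0.0379 0.039 ]
top ram (321.5, 196) [ 0.5996 -0.0092  0.039 ]
scene ram (324.5, 210.5) [ 0.6076 -0.009   0.039 ]
scene ram (340.5, 205.5) [0.6015 0.0376 0.039 ]
tray [0.6199 0.4038 0.022 ]
tray [0.6246 0.3111 0.022 ]
tray [0.3118 0.3887 0.022 ]
tray [0.3176 0.2876 0.022 ]
trayS [0.3328 0.2888 0.022 ]
trayS [0.3235 0.3883 0.022 ]
trayS [0.619  0.4031 0.022 ]
trayS [0.6289 0.3157 0.022 ]
```

send_rows --increments '[{"translation": [0,0,-40],"twist": [0,0,0],"hand": -1},{"translation": [34,-30,-10],"twist": [0,0,0],"hand": -1},{"translation": [34,-30,-10],"twist": [0,0,0],"hand": -1},{"translation": [34,-30,-10],"twist": [0,0,0],"hand": -1},{"translation": [34,-30,-10],"twist": [0,0,0],"hand": -1},{"translation": [34,-30,-10],"twist": [0,0,0],"hand": -1},{"translation": [34,-30,-10],"twist": [0,0,0],"hand": -1},{"translation": [34,-30,-10],"twist": [0,0,0],"hand": -1},{"translation": [34,-30,-10],"twist": [0,0,0],"hand": -1},{"translation": [34,-30,0],"twist": [0,0,0],"hand": -1},{"translation": [34,-30,0],"twist": [0,0,0],"hand": -1},{"translation": [34,-30,0],"twist": [0,0,0],"hand": -1}]'

```text
clock: 1.6
tcp_pos: [0.4194, -0.1549, 0.3512]
ee_rot: [-180.0, 0.0, 12.8]
wrist_force: [0.2, -0.9, -0.7]
gripper_width: 1.002
```

Run:
```python
from h import *
s=env.snapshot("scene");t=env.snapshot("top")
cv2.imwrite("pics/s1.png",s);cv2.imwrite("pics/t1.png",t)
print(env.get_obs()['tcp_pos'])
```

```text
[ 0.42035005 -0.15335517  0.35104474]
```

View pics/s1.png

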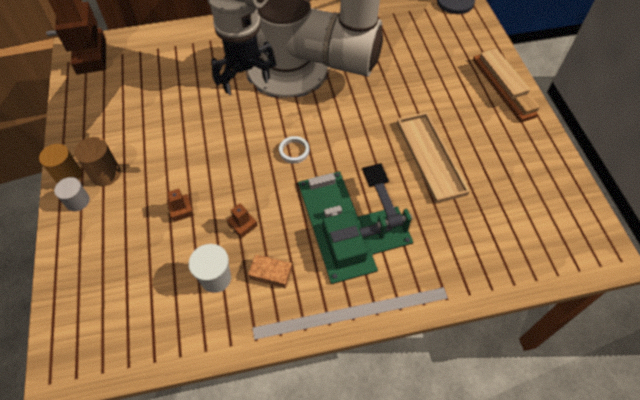

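View pics/t1.png

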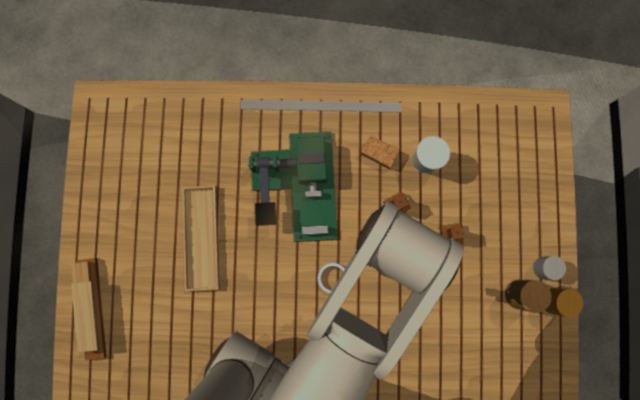

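```bash
cat >> h.py <<'E'
from scipy.optimize import minimize
def box(x,y,z,yaw,hx,hy,z0,z1):
    c,s=np.cos(yaw),np.sin(yaw)
    return np.array([[x+c*a-s*b,y+s*a+c*b,z+w] for a in(-hx,hx) for b in(-hy,hy) for w in(z0,z1)])
def footmask(n,x,y,yaw,z=0,S=4,roi=None):
    u0,v0,u1,v1=roi
    m=np.zeros(((v1-v0)*S,(u1-u0)*S),np.uint8)
    for b in (box(x,y,z,yaw,.03,.03,0,.03),box(x,y,z,yaw,.017,.017,.03,.085)):
        p=(proj(n,b)+.5-[u0,v0])*S-.5
        cv2.fillConvexPoly(m,cv2.convexHull(np.round(p*16).astype(np.int32)),255,shift=4)
    return cv2.resize(m,None,fx=1/S,fy=1/S,interpolation=cv2.INTER_AREA)/255.
def brown(img):
    b,g,r=[img[...,i].astype(float) for i in range(3)]
    return (r/(g+1)>1.55)&(r>40)&(r-b>25)
def fitfoot(imgs,x,y,yaw,z=0,w={'top':1,'scene':1}):
    D={}
    for n,im in imgs.items():
        p=proj(n,[[x,y,z+.04]])[0].astype(int); roi=(p[0]-28,p[1]-28,p[0]+28,p[1]+28)
        m=brown(im)[roi[1]:roi[3],roi[0]:roi[2]].astype(np.uint8)
        k,l,st,_=cv2.connectedComponentsWithStats(m)
        i=1+np.argmax(st[1:,4]); mm=(l==i).astype(np.uint8)
        mm=cv2.morphologyEx(mm,cv2.MORPH_CLOSE,np.ones((7,7)))
        D[n]=(roi,cv2.GaussianBlur(mm.astype(float),(0,0),.7))
    def f(q,each=False):
        e=[np.abs(cv2.GaussianBlur(footmask(n,q[0],q[1],q[2],z,roi=r),(0,0),.7)-m).sum() for n,(r,m) in D.items()]
        return e if each else sum(e)
    best=None
    for dy in (-.3,-.15,0,.15,.3):
        r=minimize(f,[x,y,yaw+dy],method='Nelder-Mead',options=dict(initial_simplex=[[x,y,yaw+dy],[x+.005,y,yaw+dy],[x,y+.005,yaw+dy],[x,y,yaw+dy+.15]],xatol=1e-4,fatol=.05))
        if best is None or r.fun<best.fun: best=r
    return best.x,f(best.x,True),{n:m.sum() for n,(r,m) in D.items()}
E
python3 - <<'E'
from h import *
S=cv2.imread("pics/scene0.png");T=cv2.imread("pics/top0.png")
for nm,(x,y,a) in dict(A=(.581,-.235,.57),B=(.495,-.4,.115)).items():
    for im in ({'top':T},{'scene':S},{'top':T,'scene':S}):
        q,e,s=fitfoot(im,x,y,a); print(nm,list(im),q[:2].round(4),np.degrees(q[2]).round(1),np.round(e,1),s)
m=np.hstack([brown(T)[180:260,370:490],brown(S)[170:250,150:270]]).astype(np.uint8)*255
cv2.imwrite("pics/m.png",cv2.resize(m,None,fx=3,fy=3))
E
```

```text
A ['top'] [ 0.5817 -0.2345] 36.8 [91.9] {'top': np.float64(424.00000000000006)}
A ['scene'] [ 0.5803 -0.238 ] 26.1 [119.4] {'scene': np.float64(635.0)}Traceback (most recent call last):
  File "<stdin>", line 5, in <module>
  File "h.py", line 52, in fitfoot
    r=minimize(f,[x,y,yaw+dy],method='Nelder-Mead',options=dict(initial_simplex=[[x,y,yaw+dy],[x+.005,y,yaw+dy],[x,y+.005,yaw+dy],[x,y,yaw+dy+.15]],xatol=1e-4,fatol=.05))
    res = _minimize_neldermead(fun, x0, args, callback, bounds=bounds,
                               **options)
    fxr = func(xr)
    fx = function(np.copy(x), *(wrapper_args + args))
  File "h.py", line 48, in f
    e=[np.abs(cv2.GaussianBlur(footmask(n,q[0],q[1],q[2],z,roi=r),(0,0),.7)-m).sum() for n,(r,m) in D.items()]
                               ~~~~~~~~^^^^^^^^^^^^^^^^^^^^^^^^^^
  File "h.py", line 32, in footmask
    p=(proj(n,b)+.5-[u0,v0])*S-.5
       ~~~~^^^^^
  File "h.py", line 12, in proj
    K,d,R,t=cam(n);
            ~~~^^^
  File "h.py", line 4, in cam
    m=env.camera_model(n); K=np.array([[m['fx'],0,m['cx']],[0,m['fy'],m['cy']],[0,0,1.]])
ValueError: time passes only in moves, steps and waits
```

```bash
sed -i 's/^def cam(n):/import functools\n@functools.cache\ndef cam(n):/' h.py
python3 - <<'E'
from h import *
S=cv2.imread("pics/scene0.png");T=cv2.imread("pics/top0.png")
print(T[211,392],T[202,401],T[240,443+3],"groove",T[211:212,420],T[230,420],"bench",T[220,430], "shadow",T[211,425])
print(S[208,238],S[222,245],S[215,180],"groove",S[185,232],S[188,188])
for nm,th in (("a",1.55),("b",1.9),("c",2.3)):
    pass
def f(I): 
    b,g,r=[I[...,i].astype(float) for i in range(3)]; return np.clip((r/(g+1)-1)*100,0,255).astype(np.uint8)
m=np.hstack([f(T)[180:260,370:490],f(S)[170:250,150:270]])
cv2.imwrite("pics/m.png",cv2.resize(m,None,fx=3,fy=3))
E
```

```text
[ 31  65 110] [65 67 78] [ 28  63 107] groove [[16 32 55]] [24 49 83] bench [ 77 127 166] shadow [ 54  90 117]
[ 50  70 116] [24 45 88] [24 47 82] groove [ 41  68 113] [ 59  88 139]
```

View pics/m.png

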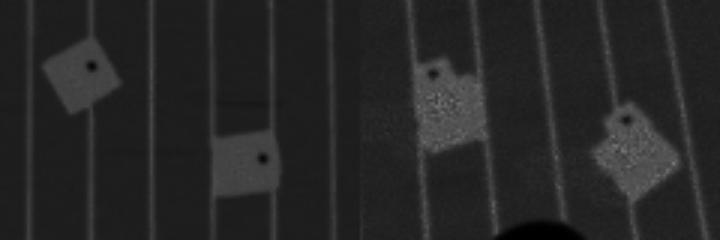

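```bash
python3 - <<'E'
s=open('h.py').read()
i=s.index("def brown"); j=s.index("def fitfoot")
s=s[:i]+'''def brown(img):
    f=cv2.GaussianBlur(img,(0,0),.6).astype(float)
    m=(f[...,2]/(f[...,1]+1)>1.5).astype(np.uint8)
    m=cv2.morphologyEx(m,cv2.MORPH_CLOSE,cv2.getStructuringElement(cv2.MORPH_ELLIPSE,(5,5)))
    return cv2.morphologyEx(m,cv2.MORPH_OPEN,cv2.getStructuringElement(cv2.MORPH_ELLIPSE,(7,7)))
'''+s[j:]
s=s.replace("        mm=cv2.morphologyEx(mm,cv2.MORPH_CLOSE,np.ones((7,7)))\n","")
open('h.py','w').write(s)
E
python3 - <<'E'
from h import *
S=cv2.imread("pics/scene0.png");T=cv2.imread("pics/top0.png")
m=np.hstack([brown(T)[180:260,370:490],brown(S)[170:250,150:270]]).astype(np.uint8)*255
cv2.imwrite("pics/m.png",cv2.resize(m,None,fx=3,fy=3))
for nm,(x,y,a) in dict(A=(.581,-.235,.57),B=(.495,-.4,.115)).items():
    for im in ({'top':T},{'scene':S},{'top':T,'scene':S}):
        q,e,s=fitfoot(im,x,y,a); print(nm,list(im),q[:2].round(4),np.degrees(q[2]).round(1),np.round(e,1),s)
E
```

```text
A ['top'] [ 0.5822 -0.2355] 33.1 [59.6] {'top': np.float64(386.0)}
A ['scene'] [ 0.5801 -0.2361] 30.5 [84.2] {'scene': np.float64(629.0)}
A ['top', 'scene'] [ 0.5812 -0.235 ] 33.8 [60.4 87.8] {'top': np.float64(386.0), 'scene': np.float64(629.0)}
B ['top'] [ 0.4954 -0.3984] 8.9 [62.5] {'top': np.float64(417.0)}
B ['scene'] [ 0.4965 -0.4021] 1.7 [56.2] {'scene': np.float64(653.0)}
B ['top', 'scene'] [ 0.4963 -0.4009] 0.5 [70.5 60.4] {'top': np.float64(417.0), 'scene': np.float64(653.0)}
```

View pics/m.png

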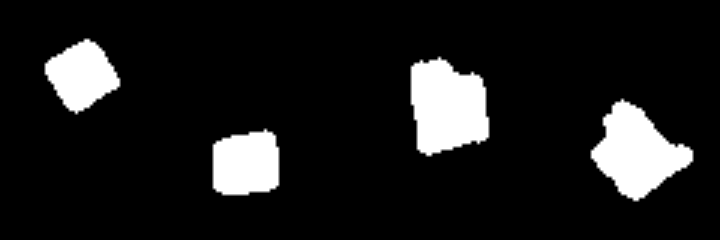

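```bash
cat >> h.py <<'E'
def overlay(n,img,q,name,z=0,s=9,plug=True,half=28):
    x,y,yaw=q; p=proj(n,[[x,y,z+.04]])[0].astype(int); u0,v0=p-half
    c=cv2.resize(img[v0:v0+2*half,u0:u0+2*half],None,fx=s,fy=s,interpolation=cv2.INTER_CUBIC)
    d=c.copy()
    tr=lambda P:np.round((proj(n,P)+.5-[u0,v0])*s-.5).astype(int)
    for b in (box(x,y,z,yaw,.03,.03,0,.03),box(x,y,z,yaw,.017,.017,.03,.085)):
        t=tr(b)
        for i in range(8):
            for j in range(i):
                if bin(i^j).count('1')==1: cv2.line(d,tuple(t[i].tolist()),tuple(t[j].tolist()),(0,255,0),1)
    if plug:
        for k in range(4):
            a=yaw+k*np.pi/2
            for r in (.03,.04):
                C=[[x+r*np.cos(a)-.006*np.cos(w)*np.sin(a),y+r*np.sin(a)+.006*np.cos(w)*np.cos(a),z+.015+.006*np.sin(w)] for w in np.linspace(0,6.283,25)]
                cv2.polylines(d,[tr(C)],True,(255,255,0) if r>.035 else (255,0,255),1)
            e=tr([[x+.05*np.cos(a),y+.05*np.sin(a),z+.015]])[0]
            cv2.putText(d,str(k),tuple((e-[4,-4]).tolist()),0,.5,(0,0,255),1)
    return np.hstack([c,d])
E
python3 - <<'E'
from h import *
S=cv2.imread("pics/scene0.png");T=cv2.imread("pics/top0.png")
for nm,q in dict(A=(.581,-.2355,np.radians(33)),B=(.496,-.400,np.radians(6))).items():
    o=np.vstack([overlay("top",T,q,"",s=7,half=20),overlay("scene",S,q,"",s=7,half=20)])
    cv2.imwrite(f"pics/ov{nm}.png",o)
E
```

```text
(no output)
```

View pics/ovA.png

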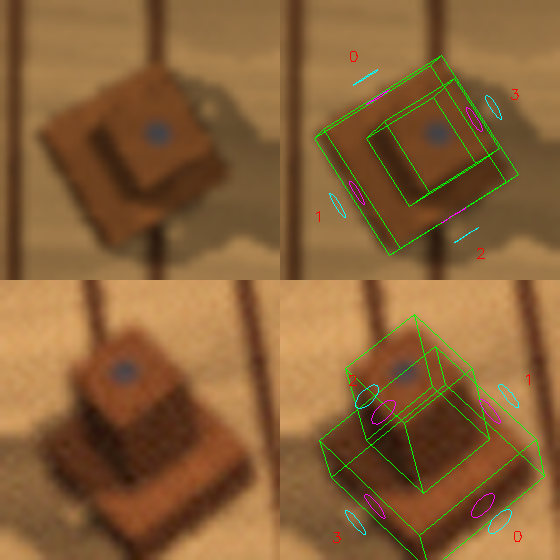

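View pics/ovB.png

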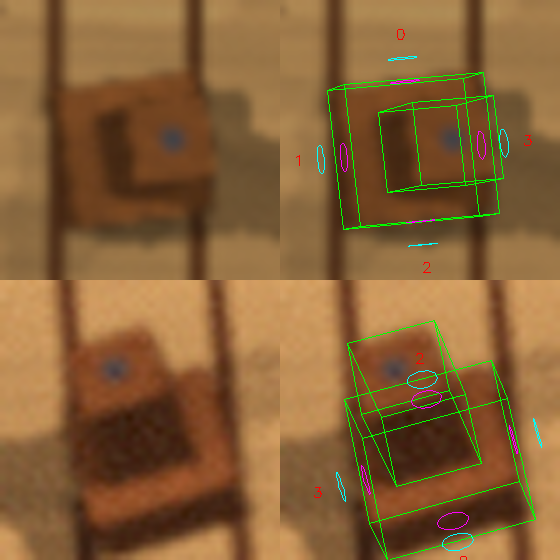

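```bash
cat >> h.py <<'E'
def go(x,y,z,yaw=None):
    """print tool-frame move from current measured pose"""
    o=env.get_obs(); p=o['tcp_pos']; a=o['ee_rot'][2]; c,s=np.cos(np.radians(a)),np.sin(np.radians(a))
    dx,dy,dz=np.array([x,y,z])-p
    print("tcp",p.round(4),"rot",o['ee_rot'].round(2),"q",o['q'].round(1),"F",o['wrist_force'].round(1),"w",round(o['gripper_width'],3),"t",round(o['clock'],2))
    print("tool mm: x %.1f y %.1f z %.1f"%tuple(1e3*np.array([c*dx+s*dy,s*dx-c*dy,-dz])), "" if yaw is None else "twist z %.3f rad"%(-np.radians((yaw-a+180)%360-180)))
E
python3 -c "
from h import *
go(.581,-.2355,.20,-57)"
```

```text
tcp [ 0.4204 -0.1534  0.351 ] rot [-1.7993e+02 -1.0000e-02  1.2990e+01] q [-3.000e+01 -7.500e+00  8.500e+01  1.000e-01  1.025e+02  4.710e+01] F [ 0.6 -0.4 -0.5] w 0.994 t 1.7
tool mm: x 138.1 y 116.1 z 151.0 twist z 1.221 rad
```

send_rows --increments '[{"translation": [34.5,29,10],"twist": [0,0,0],"hand": -1},{"translation": [34.5,29,20],"twist": [0,0,0],"hand": -1},{"translation": [34.5,29,20],"twist": [0,0,0],"hand": -1},{"translation": [34.6,29.1,20],"twist": [0,0,0],"hand": -1},{"translation": [0,0,15],"twist": [0,0,0.1745],"hand": -1},{"translation": [0,0,15],"twist": [0,0,0.1745],"hand": -1},{"translation": [0,0,15],"twist": [0,0,0.1745],"hand": -1},{"translation": [0,0,15],"twist": [0,0,0.1745],"hand": -1},{"translation": [0,0,15],"twist": [0,0,0.1745],"hand": -1},{"translation": [0,0,6],"twist": [0,0,0.1745],"hand": -1},{"translation": [0,0,0],"twist": [0,0,0.1745],"hand": -1},{"translation": [0,0,0],"twist": [0,0,0],"hand": -1}]'

```text
clock: 3.2
tcp_pos: [0.5789, -0.2394, 0.2]
ee_rot: [180.0, 0.0, -57.2]
wrist_force: [1.0, -0.2, 0.4]
gripper_width: 1.0
```

Run:
```python
from h import *
S=env.snapshot("scene")
q,e,s=fitfoot({'scene':S},.581,-.2355,.57); print(q,e)
cv2.imwrite("pics/ov2.png",overlay("scene",S,(.581,-.2355,np.radians(33)),"",s=9,half=38))
go(.581,-.2355,.036,-57)
```

```text
[ 0.57992359 -0.23677231  0.51410861] [np.float64(89.0270571077148)]
tcp [ 0.579  -0.2393  0.2002] rot [ 1.7999e+02  2.0000e-02 -5.7010e+01] q [-29.5  15.4  77.8   0.   86.8 117.5] F [ 0.3  0.4 -0.1] w 1.001 t 3.25
tool mm: x -2.1 y -3.8 z 164.2 twist z -0.000 rad
```

View pics/ov2.png

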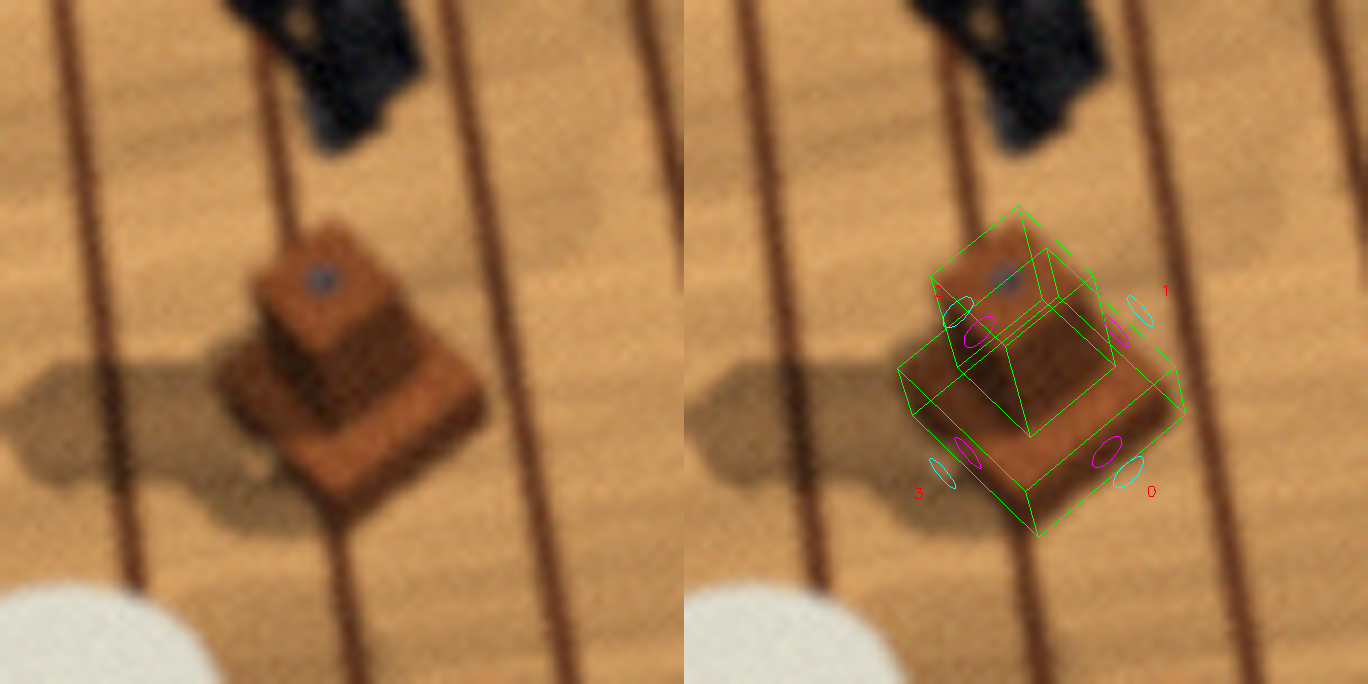

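send_rows --increments '[{"translation": [-2,-4,30],"twist": [0,0,0],"hand": -1},{"translation": [0,0,40],"twist": [0,0,0],"hand": -1},{"translation": [0,0,40],"twist": [0,0,0],"hand": -1},{"translation": [0,0,32],"twist": [0,0,0],"hand": -1},{"translation": [0,0,20],"twist": [0,0,0],"hand": -1},{"translation": [0,0,0],"twist": [0,0,0],"hand": -1},{"translation": [0,0,0],"twist": [0,0,0],"hand": 1},{"translation": [0,0,0],"twist": [0,0,0],"hand": 1},{"translation": [0,0,0],"twist": [0,0,0],"hand": 1},{"translation": [0,0,0],"twist": [0,0,0],"hand": 1},{"translation": [0,0,0],"twist": [0,0,0],"hand": 1}]' --newtons 40

```text
clock: 4.62
tcp_pos: [0.5819, -0.2353, 0.0393]
ee_rot: [-180.0, -0.1, -57.2]
wrist_force: [-1.0, 1.0, 7.1]
gripper_width: 0.396
```

send_rows --increments '[{"translation": [0,0,-20],"twist": [0,0,0],"hand": 1},{"translation": [0,0,-40],"twist": [0,0,0],"hand": 1},{"translation": [0,0,-50],"twist": [0,0,0],"hand": 1},{"translation": [0,0,-10],"twist": [0,0,0],"hand": 1},{"translation": [0,0,0],"twist": [0,0,-0.1523],"hand": 1},{"translation": [0,0,0],"twist": [0,0,-0.1523],"hand": 1},{"translation": [0,0,0],"twist": [0,0,-0.1523],"hand": 1},{"translation": [0,0,0],"twist": [0,0,-0.1523],"hand": 1},{"translation": [0,0,0],"twist": [0,0,-0.1523],"hand": 1},{"translation": [0,0,0],"twist": [0,0,-0.1523],"hand": 1},{"translation": [0,0,0],"twist": [0,0,-0.1523],"hand": 1},{"translation": [0,0,0],"twist": [0,0,0],"hand": 1}]'

```text
clock: 6.12
tcp_pos: [0.5812, -0.235, 0.158]
ee_rot: [-180.0, 0.0, 3.8]
wrist_force: [-0.1, -0.1, -4.3]
gripper_width: 0.397
```

Run:
```python
from h import *
go(.544,.0087,.159,4.1)
```

```text
tcp [ 0.5812 -0.235   0.158 ] rot [-1.7996e+02  4.0000e-02  3.8200e+00] q [-29.1  16.7  81.1   0.   82.3  57.1] F [-0.1 -0.1 -4.3] w 0.397 t 6.12
tool mm: x -20.9 y -245.6 z -1.0 twist z -0.005 rad
```

send_rows --increments '[{"translation": [-3,-25,0],"twist": [0,0,-0.005],"hand": 1},{"translation": [-3,-40,0],"twist": [0,0,0],"hand": 1},{"translation": [-3,-40,0],"twist": [0,0,0],"hand": 1},{"translation": [-3,-40,0],"twist": [0,0,0],"hand": 1},{"translation": [-3,-40,0],"twist": [0,0,0],"hand": 1},{"translation": [-3,-35,0],"twist": [0,0,0],"hand": 1},{"translation": [-3,-25.6,0],"twist": [0,0,0],"hand": 1},{"translation": [0,0,0],"twist": [0,0,0],"hand": 1},{"translation": [0,0,0],"twist": [0,0,0],"hand": 1}]'

```text
clock: 7.25
tcp_pos: [0.5427, 0.0084, 0.1584]
ee_rot: [180.0, 0.0, 4.1]
wrist_force: [-0.4, -0.3, -4.6]
gripper_width: 0.398
```

Run:
```python
from h import *
go(.544,.0087,.159,4.1)
S=env.snapshot("scene");T=env.snapshot("top")
cv2.imwrite("pics/s3.png",S);cv2.imwrite("pics/t3.png",T)
p=env.get_obs()['tcp_pos'];q=(p[0],p[1],np.radians(env.get_obs()['ee_rot'][2]))
z=p[2]-.0393
o=np.vstack([overlay("top",T,q,"",z=z,s=7,half=28),overlay("scene",S,q,"",z=z,s=7,half=28)])
cv2.imwrite("pics/ov3.png",o)
```

```text
tcp [0.5427 0.0084 0.1584] rot [180.     0.     4.08] q [-7.2  6.8 92.9 -0.  80.3 78.7] F [-0.4 -0.3 -4.6] w 0.398 t 7.25
tool mm: x 1.3 y -0.2 z -0.6 twist z -0.000 rad
```

View pics/ov3.png

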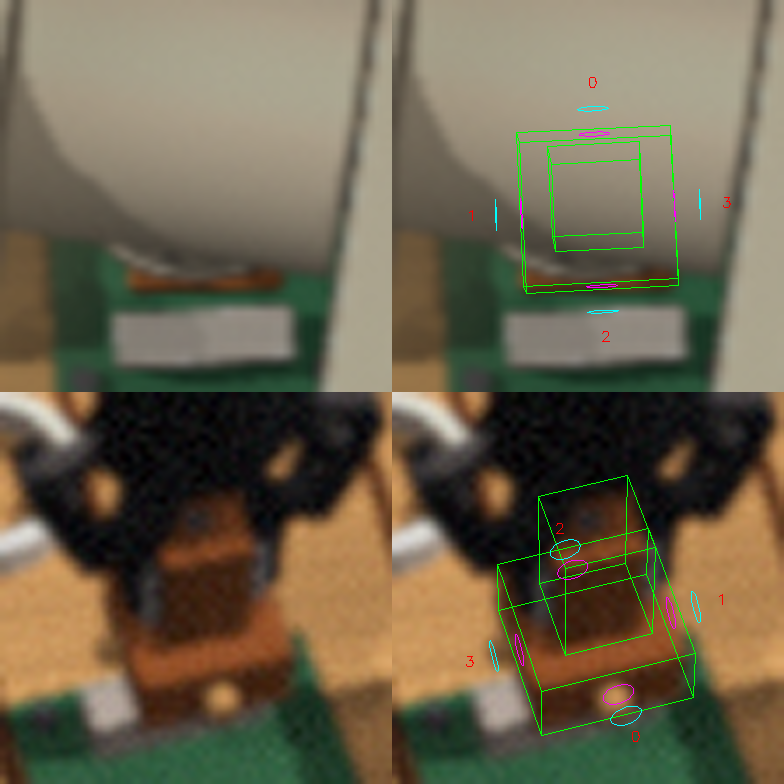

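send_rows --increments '[{"translation": [7,0,0],"twist": [0,0,0],"hand": 1},{"translation": [0,0,30],"twist": [0,0,0],"hand": 1},{"translation": [0,0,40],"twist": [0,0,0],"hand": 1},{"translation": [0,0,25],"twist": [0,0,0],"hand": 1},{"translation": [0,0,7],"twist": [0,0,0],"hand": 1},{"translation": [0,0,0],"twist": [0,0,0],"hand": 1},{"translation": [0,0,0],"twist": [0,0,0],"hand": 1}]'

```text
clock: 8.22
tcp_pos: [0.5506, 0.0087, 0.0575]
ee_rot: [180.0, -0.1, 4.1]
wrist_force: [-0.2, 0.7, -3.8]
gripper_width: 0.393
```

send_rows --increments '[{"translation": [0,0,3],"twist": [0,0,0],"hand": 1},{"translation": [-4,0,0],"twist": [0,0,0],"hand": 1},{"translation": [0,0,0],"twist": [0,0,0],"hand": 1}]'

```text
clock: 8.6
tcp_pos: [0.5456, 0.0086, 0.0535]
ee_rot: [-180.0, -0.0, 4.1]
wrist_force: [-0.5, -0.6, -4.1]
gripper_width: 0.401
```

send_rows --increments '[{"translation": [-2,0,0],"twist": [0,0,0],"hand": 1},{"translation": [0,0,0],"twist": [0,0,0],"hand": 1}]'

```text
clock: 8.85
tcp_pos: [0.544, 0.0084, 0.0535]
ee_rot: [180.0, -0.0, 4.2]
wrist_force: [1.0, 0.5, -3.2]
gripper_width: 0.396
```

send_rows --increments '[{"translation": [-1.5,0,0],"twist": [0,0,0],"hand": 1},{"translation": [0,0,0],"twist": [0,0,0],"hand": 1}]'

```text
clock: 9.1
tcp_pos: [0.5432, 0.0083, 0.0538]
ee_rot: [180.0, -0.1, 4.2]
wrist_force: [6.6, 0.8, -2.3]
gripper_width: 0.392
```

send_rows --increments '[{"translation": [-1.5,0,0],"twist": [0,0,0],"hand": 1},{"translation": [0,0,0],"twist": [0,0,0],"hand": 1}]'

```text
clock: 9.35
tcp_pos: [0.5422, 0.0084, 0.0541]
ee_rot: [-180.0, -0.2, 4.1]
wrist_force: [9.5, 5.0, -2.2]
gripper_width: 0.392
```

send_rows --increments '[{"translation": [1,0,1.5],"twist": [0,0,0],"hand": 1},{"translation": [0,0,0.8],"twist": [0,0,0],"hand": 1},{"translation": [0,0,0],"twist": [0,0,0],"hand": 1}]'

```text
clock: 9.72
tcp_pos: [0.5424, 0.0082, 0.0515]
ee_rot: [180.0, -0.1, 4.1]
wrist_force: [4.7, 1.5, 1.3]
gripper_width: 0.394
```

send_rows --increments '[{"translation": [0,0,0],"twist": [0,0,0],"hand": -1},{"translation": [0,0,0],"twist": [0,0,0],"hand": -1},{"translation": [0,0,0],"twist": [0,0,0],"hand": -1},{"translation": [0,0,-20],"twist": [0,0,0],"hand": -1},{"translation": [0,0,-40],"twist": [0,0,0],"hand": -1},{"translation": [0,0,-30],"twist": [0,0,0],"hand": -1},{"translation": [2.5,-40,0],"twist": [0,0,0],"hand": 1},{"translation": [2.5,-40,0],"twist": [0,0,0],"hand": 1},{"translation": [3,-40,0],"twist": [0,0,0],"hand": 1},{"translation": [3,-20.5,0],"twist": [0,0,0],"hand": 1},{"translation": [0,0,0],"twist": [0,0,0],"hand": 1},{"translation": [0,0,0],"twist": [0,0,0],"hand": 1}]'

```text
clock: 11.22
tcp_pos: [0.5428, 0.1483, 0.1409]
ee_rot: [180.0, 0.0, 4.1]
wrist_force: [-0.1, 0.4, 0.9]
gripper_width: 0.003
```

Run:
```python
from h import *
go(.5435,.1488,.079,4.1)
S=env.snapshot("scene");T=env.snapshot("top")
cv2.imwrite("pics/s4.png",S);cv2.imwrite("pics/t4.png",T)
crop(S,"s4c",280,140,440,260,5)
crop(T,"t4c",240,150,350,250,6)
```

```text
tcp [0.5428 0.1483 0.1409] rot [1.7998e+02 2.0000e-02 4.1300e+00] q [ 7.4  9.9 91.5 -0.  78.6 93.3] F [-0.1  0.4  0.9] w 0.003 t 11.22
tool mm: x 0.8 y -0.4 z 61.9 twist z 0.001 rad
```

View pics/s4c.png

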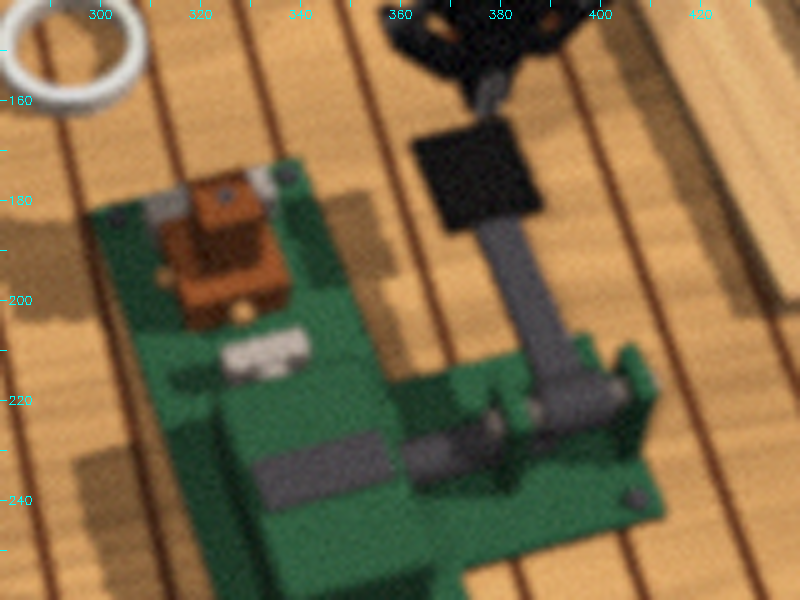

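View pics/t4c.png

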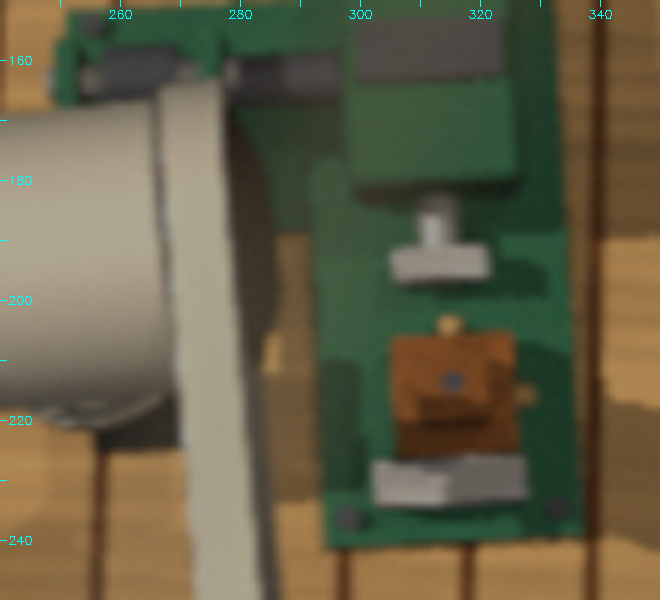

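send_rows --increments '[{"translation": [0.8,0,30],"twist": [0,0,0],"hand": 1},{"translation": [0,0,25],"twist": [0,0,0],"hand": 1},{"translation": [0,0,7],"twist": [0,0,0],"hand": 1},{"translation": [0,0,6],"twist": [0,0,0],"hand": 1},{"translation": [0,0,6],"twist": [0,0,0],"hand": 1},{"translation": [0,0,6],"twist": [0,0,0],"hand": 1},{"translation": [0,0,6],"twist": [0,0,0],"hand": 1},{"translation": [0,0,0],"twist": [0,0,0],"hand": 1}]'

```text
clock: 12.32
tcp_pos: [0.5439, 0.1493, 0.055]
ee_rot: [-180.0, -0.0, 4.1]
wrist_force: [2.0, -2.7, 5.1]
gripper_width: -0.003
```

send_rows --increments '[{"translation": [0,0,5],"twist": [0,0,0],"hand": 1},{"translation": [0,0,5],"twist": [0,0,0],"hand": 1},{"translation": [0,0,5],"twist": [0,0,0],"hand": 1},{"translation": [0,0,4],"twist": [0,0,0],"hand": 1},{"translation": [0,0,0],"twist": [0,0,0],"hand": 1}]'

```text
clock: 12.95
tcp_pos: [0.545, 0.1495, 0.0373]
ee_rot: [-180.0, -0.2, 4.1]
wrist_force: [2.2, -0.1, 9.9]
gripper_width: -0.001
```

send_rows --increments '[{"translation": [0,0,3],"twist": [0,0,0],"hand": 1},{"translation": [0,0,2],"twist": [0,0,0],"hand": 1},{"translation": [0,0,0],"twist": [0,0,0],"hand": 1}]'

```text
clock: 13.32
tcp_pos: [0.5456, 0.1496, 0.0335]
ee_rot: [-180.0, -0.3, 4.2]
wrist_force: [1.6, -1.4, 24.1]
gripper_width: -0.003
```

send_rows --increments '[{"translation": [0,0,1],"twist": [0,0,0],"hand": 1},{"translation": [0,0,0],"twist": [0,0,0],"hand": 1}]'

```text
clock: 13.58
tcp_pos: [0.5457, 0.1496, 0.0332]
ee_rot: [-180.0, -0.3, 4.2]
wrist_force: [-2.0, -1.9, 34.3]
gripper_width: -0.003
```

Run:
```python
from h import *
S=env.snapshot("scene");T=env.snapshot("top")
cv2.imwrite("pics/s5.png",S);cv2.imwrite("pics/t5.png",T)
crop(T,"t5c",240,150,350,250,6)
go(.5435,.1488,.079,4.1)
```

```text
tcp [0.5457 0.1496 0.0332] rot [-179.97   -0.34    4.15] q [ 7.5 15.7 97.9  0.  66.  93.4] F [-2.1 -1.  34.9] w 0.0 t 13.68
tool mm: x -2.3 y 0.7 z -45.8 twist z 0.001 rad
```

View pics/t5c.png

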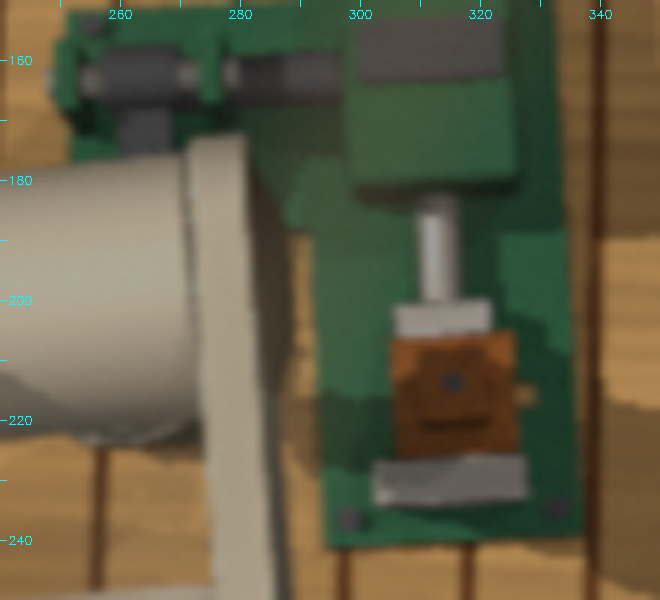

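send_rows --increments '[{"translation": [0,0,-10],"twist": [0,0,0],"hand": 1},{"translation": [0,0,-20],"twist": [0,0,0],"hand": 1},{"translation": [0,0,-40],"twist": [0,0,0],"hand": 1},{"translation": [0,0,-40],"twist": [0,0,0],"hand": 1},{"translation": [0,0,0],"twist": [0,0,0],"hand": 1}]'

```text
clock: 14.3
tcp_pos: [0.5447, 0.1497, 0.1431]
ee_rot: [-180.0, -0.3, 4.2]
wrist_force: [0.1, 1.4, -0.3]
gripper_width: -0.004
```

Run:
```python
from h import *
S=env.snapshot("scene");T=env.snapshot("top")
cv2.imwrite("pics/s6.png",S);cv2.imwrite("pics/t6.png",T)
crop(S,"s6c",290,140,400,260,6)
go(.5430,.0082,.142,4.1)
```

```text
tcp [0.5433 0.1494 0.1398] rot [-179.98    0.      4.16] q [ 7.5 10.  91.5  0.  78.5 93.4] F [-0.3 -0.2  0.5] w -0.004 t 14.4
tool mm: x -10.6 y 140.8 z -2.2 twist z 0.001 rad
```

View pics/s6c.png

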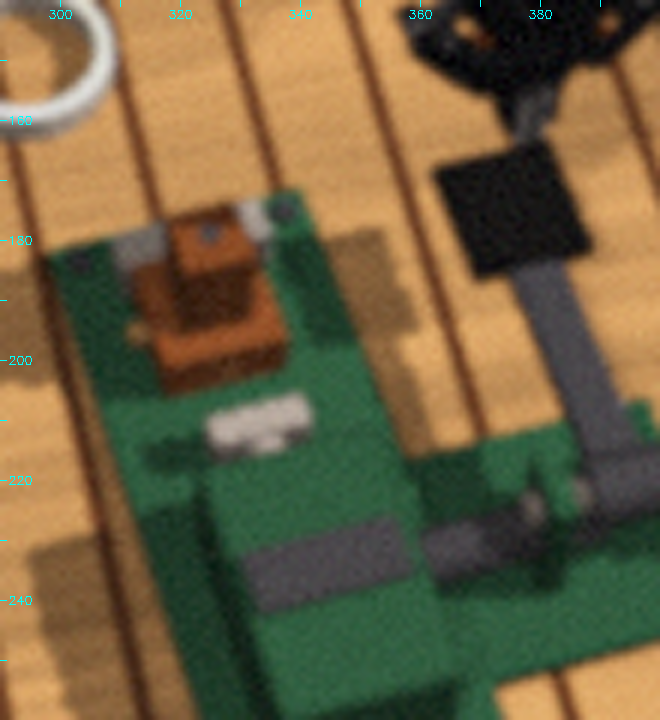

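send_rows --increments '[{"translation": [-2.5,30,0],"twist": [0,0,0],"hand": -1},{"translation": [-2.5,40,0],"twist": [0,0,0],"hand": -1},{"translation": [-2.5,40,0],"twist": [0,0,0],"hand": -1},{"translation": [-2.5,30.8,0],"twist": [0,0,0],"hand": -1},{"translation": [0,0,20],"twist": [0,0,0],"hand": -1},{"translation": [0,0,40],"twist": [0,0,0],"hand": -1},{"translation": [0,0,28],"twist": [0,0,0],"hand": -1},{"translation": [0,0,0],"twist": [0,0,0],"hand": -1},{"translation": [0,0,0],"twist": [0,0,0],"hand": 1},{"translation": [0,0,0],"twist": [0,0,0],"hand": 1},{"translation": [0,0,0],"twist": [0,0,0],"hand": 1},{"translation": [0,0,0],"twist": [0,0,0],"hand": 1}]'

```text
clock: 15.9
tcp_pos: [0.5441, 0.0081, 0.0529]
ee_rot: [180.0, -0.1, 4.1]
wrist_force: [-1.1, 1.9, 7.3]
gripper_width: 0.394
```

send_rows --increments '[{"translation": [4,0,-15],"twist": [0,0,0],"hand": 1},{"translation": [4,0,-35],"twist": [0,0,0],"hand": 1},{"translation": [0,0,0],"twist": [0,0,-0.17453],"hand": 1},{"translation": [0,0,0],"twist": [0,0,-0.17453],"hand": 1},{"translation": [0,0,0],"twist": [0,0,-0.17453],"hand": 1},{"translation": [0,0,0],"twist": [0,0,-0.17453],"hand": 1},{"translation": [0,0,0],"twist": [0,0,-0.17453],"hand": 1},{"translation": [0,0,0],"twist": [0,0,-0.17453],"hand": 1},{"translation": [0,0,0],"twist": [0,0,-0.17453],"hand": 1},{"translation": [0,0,0],"twist": [0,0,-0.17453],"hand": 1},{"translation": [0,0,0],"twist": [0,0,-0.17453],"hand": 1},{"translation": [0,0,0],"twist": [0,0,0],"hand": 1}]'

```text
clock: 17.4
tcp_pos: [0.5519, 0.0086, 0.1027]
ee_rot: [180.0, -0.0, 94.1]
wrist_force: [0.8, 0.3, -4.6]
gripper_width: 0.392
```

Run:
```python
from h import *
S=env.snapshot("scene")
crop(S,"s7c",280,120,400,240,5)
go(.5496,.0088,.055,94.1)
```

```text
tcp [0.5518 0.0086 0.1026] rot [179.98  -0.    93.92] q [ -7.1  10.3  95.6   0.   74.  -11. ] F [-0.5  0.6 -3.6] w 0.392 t 17.45
tool mm: x 0.3 y -2.2 z 47.6 twist z -0.003 rad
```

View pics/s7c.png

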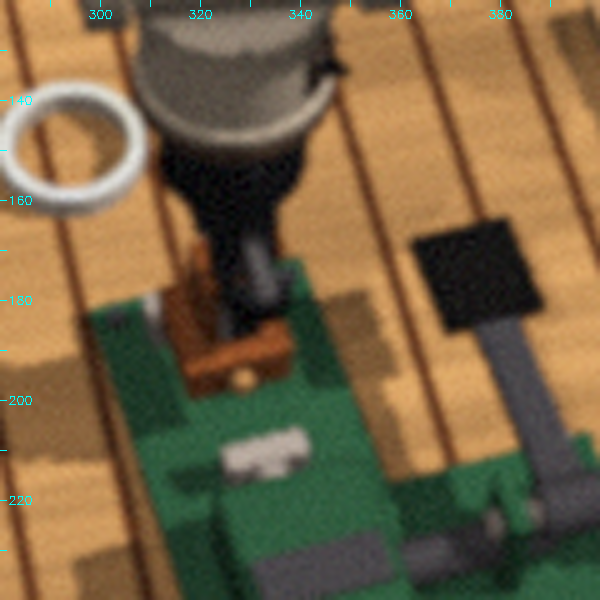

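send_rows --increments '[{"translation": [0,-2,20],"twist": [0,0,-0.003],"hand": 1},{"translation": [0,0,20],"twist": [0,0,0],"hand": 1},{"translation": [0,-1,8],"twist": [0,0,0],"hand": 1},{"translation": [0,-2.5,0],"twist": [0,0,0],"hand": 1},{"translation": [0,0,0],"twist": [0,0,0],"hand": 1}]'

```text
clock: 18.08
tcp_pos: [0.5464, 0.0082, 0.0548]
ee_rot: [180.0, 0.0, 94.3]
wrist_force: [-0.6, 0.7, -4.4]
gripper_width: 0.397
```

send_rows --increments '[{"translation": [0,-1.5,0],"twist": [0,0,0],"hand": 1},{"translation": [0,0,0],"twist": [0,0,0],"hand": 1}]'

```text
clock: 18.32
tcp_pos: [0.5448, 0.0082, 0.0544]
ee_rot: [180.0, -0.0, 94.3]
wrist_force: [0.1, 0.2, -3.7]
gripper_width: 0.395
```

send_rows --increments '[{"translation": [0,-1.5,0],"twist": [0,0,0],"hand": 1},{"translation": [0,0,0],"twist": [0,0,0],"hand": 1}]'

```text
clock: 18.58
tcp_pos: [0.5431, 0.008, 0.054]
ee_rot: [-180.0, -0.0, 94.3]
wrist_force: [-0.4, 0.5, -4.3]
gripper_width: 0.394
```

send_rows --increments '[{"translation": [0,-1,0],"twist": [0,0,0],"hand": 1},{"translation": [0,0,0],"twist": [0,0,0],"hand": 1}]'

```text
clock: 18.82
tcp_pos: [0.5422, 0.008, 0.054]
ee_rot: [180.0, -0.0, 94.3]
wrist_force: [0.1, -0.2, -3.9]
gripper_width: 0.39
```

send_rows --increments '[{"translation": [0,-1,0],"twist": [0,0,0],"hand": 1},{"translation": [0,0,0],"twist": [0,0,0],"hand": 1}]'

```text
clock: 19.08
tcp_pos: [0.542, 0.0079, 0.0542]
ee_rot: [179.9, -0.0, 94.3]
wrist_force: [6.6, 1.3, -7.5]
gripper_width: 0.393
```

send_rows --increments '[{"translation": [0,-1,0],"twist": [0,0,0],"hand": 1},{"translation": [0,0,0],"twist": [0,0,0],"hand": 1}]'

```text
clock: 19.32
tcp_pos: [0.5418, 0.0079, 0.0544]
ee_rot: [179.8, -0.0, 94.3]
wrist_force: [13.3, 1.6, -10.4]
gripper_width: 0.395
```

send_rows --increments '[{"translation": [0,1.5,1],"twist": [0,0,0],"hand": 1},{"translation": [0,0,1],"twist": [0,0,0],"hand": 1},{"translation": [0,0,0],"twist": [0,0,0],"hand": 1}]'

```text
clock: 19.7
tcp_pos: [0.5421, 0.0079, 0.0529]
ee_rot: [179.9, 0.0, 94.3]
wrist_force: [-0.9, 0.2, 8.1]
gripper_width: 0.393
```

send_rows --increments '[{"translation": [0,0,0],"twist": [0,0,0],"hand": -1},{"translation": [0,0,0],"twist": [0,0,0],"hand": -1},{"translation": [0,0,0],"twist": [0,0,0],"hand": -1},{"translation": [0,0,-20],"twist": [0,0,0],"hand": -1},{"translation": [0,0,-40],"twist": [0,0,0],"hand": -1},{"translation": [0,0,-28],"twist": [0,0,0],"hand": -1},{"translation": [40,3,0],"twist": [0,0,0],"hand": 1},{"translation": [40,3,0],"twist": [0,0,0],"hand": 1},{"translation": [40,3,0],"twist": [0,0,0],"hand": 1},{"translation": [20.3,3,0],"twist": [0,0,0],"hand": 1},{"translation": [0,0,0],"twist": [0,0,0],"hand": 1},{"translation": [0,0,0],"twist": [0,0,0],"hand": 1}]'

```text
clock: 21.2
tcp_pos: [0.5432, 0.1479, 0.1399]
ee_rot: [-180.0, 0.0, 94.3]
wrist_force: [0.1, 0.3, 0.7]
gripper_width: -0.002
```

Run:
```python
from h import *
S=env.snapshot("scene");T=env.snapshot("top")
a=cv2.resize(S[150:250,290:390],None,fx=4,fy=4,interpolation=2);b=cv2.resize(T[150:250,250:350],None,fx=4,fy=4,interpolation=2)
cv2.imwrite("pics/c8.png",np.hstack([a,b]))
go(.5435,.1488,.079,94.1)
```

```text
tcp [0.5432 0.1477 0.14  ] rot [-1.800e+02  1.000e-02  9.426e+01] q [ 7.4  9.9 91.6 -0.  78.5  3.1] F [ 0.  -0.8 -0.1] w -0.004 t 21.3
tool mm: x 1.1 y 0.4 z 61.0 twist z 0.003 rad
```

View pics/c8.png

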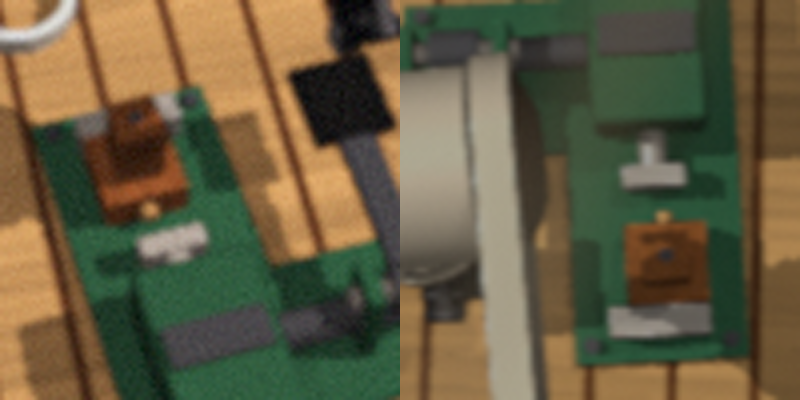

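Foot A is square against the backstop with its second plug facing the ram (pale spot just behind the ram face); press again.

send_rows --increments '[{"translation": [1,0,30],"twist": [0,0,0],"hand": 1},{"translation": [0,0,25],"twist": [0,0,0],"hand": 1},{"translation": [0,0,7],"twist": [0,0,0],"hand": 1},{"translation": [0,0,6],"twist": [0,0,0],"hand": 1},{"translation": [0,0,6],"twist": [0,0,0],"hand": 1},{"translation": [0,0,6],"twist": [0,0,0],"hand": 1},{"translation": [0,0,6],"twist": [0,0,0],"hand": 1},{"translation": [0,0,6],"twist": [0,0,0],"hand": 1},{"translation": [0,0,5],"twist": [0,0,0],"hand": 1},{"translation": [0,0,5],"twist": [0,0,0],"hand": 1},{"translation": [0,0,3],"twist": [0,0,0],"hand": 1},{"translation": [0,0,0],"twist": [0,0,0],"hand": 1}]'

```text
clock: 22.8
tcp_pos: [0.5447, 0.1501, 0.0361]
ee_rot: [179.8, -0.0, 94.3]
wrist_force: [3.7, 0.3, 11.5]
gripper_width: -0.003
```

send_rows --increments '[{"translation": [0,0,3],"twist": [0,0,0],"hand": 1},{"translation": [0,0,2],"twist": [0,0,0],"hand": 1},{"translation": [0,0,0],"twist": [0,0,0],"hand": 1}]'

```text
clock: 23.18
tcp_pos: [0.5455, 0.1501, 0.0327]
ee_rot: [179.6, -0.0, 94.3]
wrist_force: [0.6, -1.8, 29.6]
gripper_width: -0.003
```

send_rows --increments '[{"translation": [0,0,-10],"twist": [0,0,0],"hand": 1},{"translation": [0,0,-20],"twist": [0,0,0],"hand": 1},{"translation": [0,0,-40],"twist": [0,0,0],"hand": 1},{"translation": [0,0,-40],"twist": [0,0,0],"hand": 1},{"translation": [0,0,0],"twist": [0,0,0],"hand": 1}]'

```text
clock: 23.8
tcp_pos: [0.5445, 0.1501, 0.1429]
ee_rot: [179.7, -0.0, 94.3]
wrist_force: [0.0, 0.0, 0.3]
gripper_width: 0.003
```

Run:
```python
from h import *
S=env.snapshot("scene");T=env.snapshot("top")
a=cv2.resize(S[150:250,290:390],None,fx=4,fy=4,interpolation=2);b=cv2.resize(T[150:250,250:350],None,fx=4,fy=4,interpolation=2)
cv2.imwrite("pics/c9.png",np.hstack([a,b]))
cv2.imwrite("pics/s9.png",S);cv2.imwrite("pics/t9.png",T)
go(.5420,.0081,.14,94.1)
```

```text
tcp [0.543  0.1499 0.1397] rot [ 1.7998e+02 -2.0000e-02  9.4320e+01] q [ 7.6 10.  91.5  0.  78.5  3.3] F [-0.3  0.1 -1.1] w -0.001 t 23.9
tool mm: x -141.3 y -11.7 z -0.3 twist z 0.004 rad
```

View pics/c9.png

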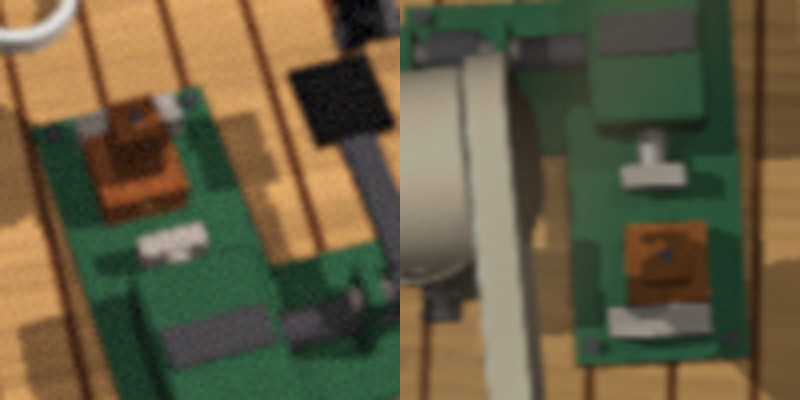

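send_rows --increments '[{"translation": [-30,-3,0],"twist": [0,0,0],"hand": -1},{"translation": [-40,-3,0],"twist": [0,0,0],"hand": -1},{"translation": [-40,-3,0],"twist": [0,0,0],"hand": -1},{"translation": [-31.3,-2.7,0],"twist": [0,0,0],"hand": -1},{"translation": [0,0,20],"twist": [0,0,0],"hand": -1},{"translation": [0,0,40],"twist": [0,0,0],"hand": -1},{"translation": [0,0,28],"twist": [0,0,0],"hand": -1},{"translation": [0,0,0],"twist": [0,0,0],"hand": -1},{"translation": [0,0,0],"twist": [0,0,0],"hand": 1},{"translation": [0,0,0],"twist": [0,0,0],"hand": 1},{"translation": [0,0,0],"twist": [0,0,0],"hand": 1},{"translation": [0,0,0],"twist": [0,0,0],"hand": 1}]'

```text
clock: 25.4
tcp_pos: [0.5424, 0.0079, 0.0529]
ee_rot: [179.9, 0.0, 94.3]
wrist_force: [-2.6, -0.6, 6.8]
gripper_width: 0.392
```

send_rows --increments '[{"translation": [0,0,-15],"twist": [0,0,0],"hand": 1},{"translation": [0,2,-30],"twist": [0,0,0],"hand": 1},{"translation": [0,0,-50],"twist": [0,0,0],"hand": 1},{"translation": [0,0,-20],"twist": [0,0,0],"hand": 1},{"translation": [0,0,0],"twist": [0,0,0],"hand": 1}]'

```text
clock: 26.02
tcp_pos: [0.5445, 0.0081, 0.1685]
ee_rot: [179.9, 0.0, 94.3]
wrist_force: [0.5, 0.1, -4.5]
gripper_width: 0.394
```

Run:
```python
from h import *
go(.562,.354,.16,94.1)
```

```text
tcp [0.5445 0.0081 0.1685] rot [1.7986e+02 2.0000e-02 9.4320e+01] q [ -7.3   6.6  92.    0.   81.3 -11.6] F [ 0.5  0.1 -4.5] w 0.394 t 26.02
tool mm: x 343.6 y 43.5 z 8.5 twist z 0.004 rad
```

send_rows --increments '[{"translation": [25,4,0],"twist": [0,0,0],"hand": 1},{"translation": [40,5,0],"twist": [0,0,0],"hand": 1},{"translation": [45,6,0],"twist": [0,0,0],"hand": 1},{"translation": [45,6,0],"twist": [0,0,0],"hand": 1},{"translation": [45,6,0],"twist": [0,0,0],"hand": 1},{"translation": [45,5,0],"twist": [0,0,0],"hand": 1},{"translation": [45,5,0],"twist": [0,0,0],"hand": 1},{"translation": [33.6,4,0],"twist": [0,0,0],"hand": 1},{"translation": [20,2.5,0],"twist": [0,0,0],"hand": 1},{"translation": [0,0,0],"twist": [0,0,0],"hand": 1},{"translation": [0,0,0],"twist": [0,0,0],"hand": 1}]'

```text
clock: 27.4
tcp_pos: [0.5615, 0.3531, 0.1665]
ee_rot: [-180.0, 0.0, 94.3]
wrist_force: [0.2, -0.0, -3.7]
gripper_width: 0.389
```

Run:
```python
from h import *
go(.562,.354,.055,94.1)
S=env.snapshot("scene")
crop(S,"s10",370,80,490,200,5)
```

```text
tcp [0.5615 0.3531 0.1665] rot [-1.7995e+02  3.0000e-02  9.4300e+01] q [25.5 20.7 74.8 -0.  84.5 21.2] F [ 0.2 -0.  -3.7] w 0.389 t 27.4
tool mm: x 0.8 y 0.6 z 111.5 twist z 0.003 rad
```

View pics/s10.png

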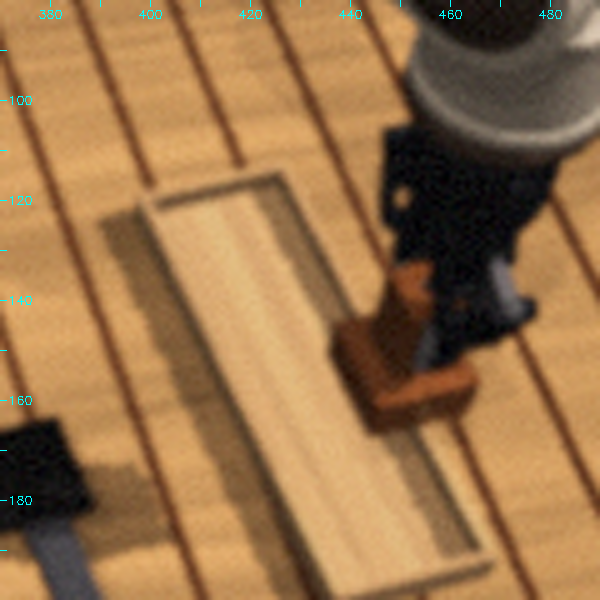

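send_rows --increments '[{"translation": [0,0,30],"twist": [0,0,0],"hand": 1},{"translation": [0,0,40],"twist": [0,0,0],"hand": 1},{"translation": [0,0,30],"twist": [0,0,0],"hand": 1},{"translation": [0,0,12],"twist": [0,0,0],"hand": 1},{"translation": [0,0,0],"twist": [0,0,0],"hand": 1},{"translation": [0,0,4],"twist": [0,0,0],"hand": 1},{"translation": [0,0,0],"twist": [0,0,0],"hand": 1}]'

```text
clock: 28.32
tcp_pos: [0.5618, 0.3541, 0.0518]
ee_rot: [179.9, -0.0, 94.3]
wrist_force: [-0.9, 0.3, -4.1]
gripper_width: 0.394
```

send_rows --increments '[{"translation": [0,0,2.5],"twist": [0,0,0],"hand": 1},{"translation": [0,0,0],"twist": [0,0,0],"hand": 1}]'

```text
clock: 28.58
tcp_pos: [0.5615, 0.354, 0.0485]
ee_rot: [-180.0, -0.0, 94.3]
wrist_force: [0.5, 0.6, -4.1]
gripper_width: 0.394
```

send_rows --increments '[{"translation": [0,0,1.5],"twist": [0,0,0],"hand": 1},{"translation": [0,0,0],"twist": [0,0,0],"hand": 1}]'

```text
clock: 28.82
tcp_pos: [0.5615, 0.354, 0.047]
ee_rot: [180.0, -0.0, 94.3]
wrist_force: [0.6, -0.6, -3.8]
gripper_width: 0.39
```

send_rows --increments '[{"translation": [0,0,1.5],"twist": [0,0,0],"hand": 1},{"translation": [0,0,0],"twist": [0,0,0],"hand": 1}]'

```text
clock: 29.08
tcp_pos: [0.5616, 0.3541, 0.047]
ee_rot: [180.0, -0.0, 94.3]
wrist_force: [-6.8, -3.0, 12.5]
gripper_width: 0.386
```

send_rows --increments '[{"translation": [0,0,-1],"twist": [0,0,0],"hand": -1},{"translation": [0,0,0],"twist": [0,0,0],"hand": -1},{"translation": [0,0,0],"twist": [0,0,0],"hand": -1},{"translation": [0,0,0],"twist": [0,0,0],"hand": -1},{"translation": [0,0,-20],"twist": [0,0,0],"hand": -1},{"translation": [0,0,-50],"twist": [0,0,0],"hand": -1},{"translation": [0,0,-50],"twist": [0,0,0],"hand": -1},{"translation": [0,0,-30],"twist": [0,0,0],"hand": -1},{"translation": [0,0,0],"twist": [0,0,0],"hand": -1}]'

```text
clock: 30.2
tcp_pos: [0.5624, 0.3544, 0.201]
ee_rot: [179.7, -0.1, 94.3]
wrist_force: [-0.4, 0.0, -1.0]
gripper_width: 1.002
```

Run:
```python
from h import *
go(.496,-.4,.20,6)
S=env.snapshot("scene");T=env.snapshot("top");cv2.imwrite("pics/s11.png",S);cv2.imwrite("pics/t11.png",T)
for im in ({'top':T},{'scene':S},{'top':T,'scene':S}):
    q,e,s=fitfoot(im,.496,-.4,.1); print(q[:2],np.degrees(q[2]),e)
crop(S,"s11c",370,80,490,200,5)
o=np.vstack([overlay("top",T,(.496,-.400,np.radians(6)),"",s=7,half=20),overlay("scene",S,(.496,-.400,np.radians(6)),"",s=7,half=20)])
cv2.imwrite("pics/ov11.png",o)
```

```text
tcp [0.5624 0.3544 0.201 ] rot [ 1.7969e+02 -1.2000e-01  9.4320e+01] q [25.6 19.7 72.1  0.  87.8 21.3] F [-0.4  0.  -1. ] w 1.002 t 30.2
tool mm: x -747.3 y -123.0 z 1.0 twist z 1.542 rad
[ 0.49533706 -0.39857656] 7.745990866277305 [np.float64(61.160694188174986)]
[ 0.49644732 -0.40208816] 1.718285360376576 [np.float64(59.527544658178016)]
[ 0.49639916 -0.40122836] 1.2635852410527655 [np.float64(69.3765882690597), np.float64(62.647526331409104)]
```

View pics/s11c.png

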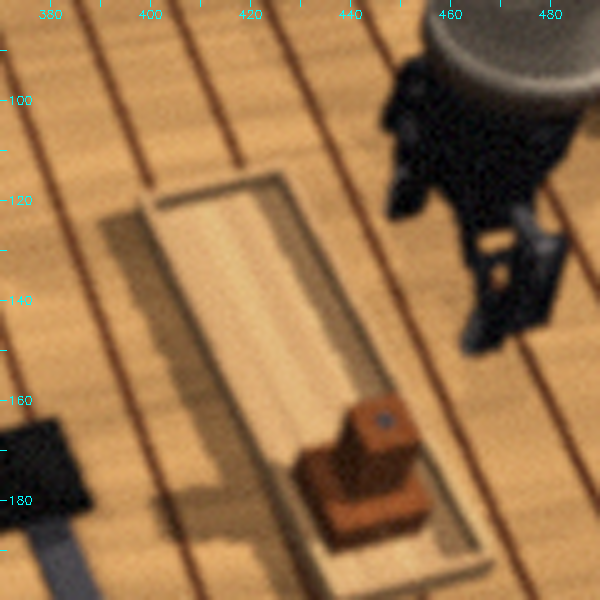

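View pics/ov11.png

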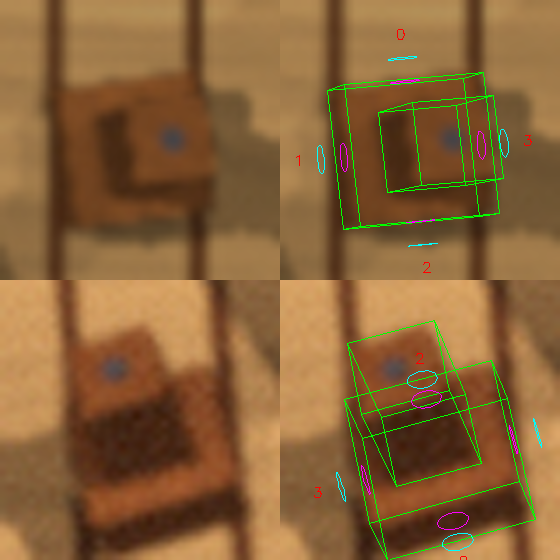

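View pics/s11.png

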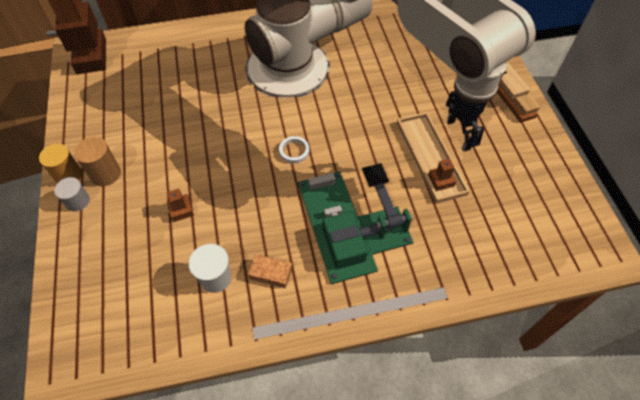

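View pics/t11.png

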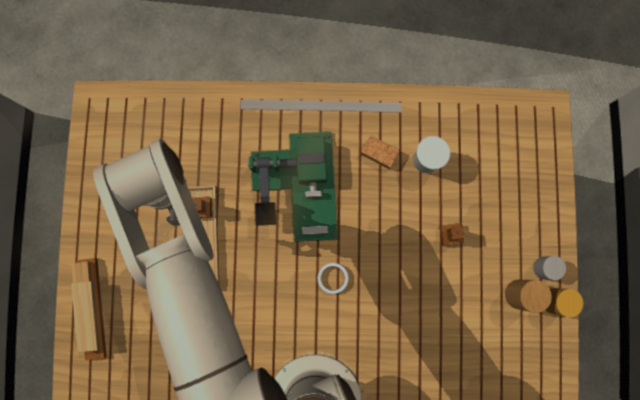

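send_rows --increments '[{"translation": [-30,-5,0],"twist": [0,0,0],"hand": -1},{"translation": [-50,-8,0],"twist": [0,0,0],"hand": -1},{"translation": [-53,-9,0],"twist": [0,0,0],"hand": -1},{"translation": [-53,-9,0],"twist": [0,0,0],"hand": -1},{"translation": [-53,-9,0],"twist": [0,0,0],"hand": -1},{"translation": [-53,-9,0],"twist": [0,0,0],"hand": -1},{"translation": [-53,-9,0],"twist": [0,0,0],"hand": -1},{"translation": [-53,-9,0],"twist": [0,0,0],"hand": -1},{"translation": [-53,-9,0],"twist": [0,0,0],"hand": -1},{"translation": [-53,-9,0],"twist": [0,0,0],"hand": -1},{"translation": [-53,-9,0],"twist": [0,0,0],"hand": -1},{"translation": [-53,-9,0],"twist": [0,0,0],"hand": -1}]'

```text
clock: 31.8
tcp_pos: [0.504, -0.2635, 0.1957]
ee_rot: [-179.9, -0.1, 94.3]
wrist_force: [0.5, 0.8, 0.5]
gripper_width: 1.001
```

send_rows --increments '[{"translation": [-53,-9,0],"twist": [0,0,0],"hand": -1},{"translation": [-53,-9,0],"twist": [0,0,0],"hand": -1},{"translation": [-30,-5,0],"twist": [0,0,0],"hand": -1},{"translation": [0,0,0],"twist": [0,0,0.1713],"hand": -1},{"translation": [0,0,0],"twist": [0,0,0.1713],"hand": -1},{"translation": [0,0,0],"twist": [0,0,0.1713],"hand": -1},{"translation": [0,0,0],"twist": [0,0,0.1713],"hand": -1},{"translation": [0,0,0],"twist": [0,0,0.1713],"hand": -1},{"translation": [0,0,0],"twist": [0,0,0.1713],"hand": -1},{"translation": [0,0,0],"twist": [0,0,0.1713],"hand": -1},{"translation": [0,0,0],"twist": [0,0,0.1713],"hand": -1},{"translation": [0,0,0],"twist": [0,0,0.1713],"hand": -1}]'

```text
clock: 33.3
tcp_pos: [0.4917, -0.3991, 0.1954]
ee_rot: [-179.9, 0.1, 5.7]
wrist_force: [0.3, -0.3, -0.2]
gripper_width: 1.0
```

send_rows --increments '[{"translation": [0,0,0],"twist": [0,0,0],"hand": -1},{"translation": [0,0,0],"twist": [0,0,0],"hand": -1}]'

```text
clock: 33.55
tcp_pos: [0.4919, -0.3993, 0.196]
ee_rot: [-180.0, 0.0, 6.2]
wrist_force: [-0.4, 0.1, -0.5]
gripper_width: 0.999
```

Run:
```python
from h import *
go(.496,-.4,.041,6)
S=env.snapshot("scene");cv2.imwrite("pics/s12.png",S)
o=overlay("scene",S,(.496,-.400,np.radians(6)),"",s=7,half=28)
cv2.imwrite("pics/ov12.png",o)
```

```text
tcp [ 0.4919 -0.3993  0.196 ] rot [-1.7996e+02  3.0000e-02  6.2200e+00] q [-46.   16.4  77.    0.   86.6  37.8] F [-0.4  0.1 -0.5] w 0.999 t 33.55
tool mm: x 4.0 y 1.2 z 155.0 twist z 0.004 rad
```

View pics/ov12.png

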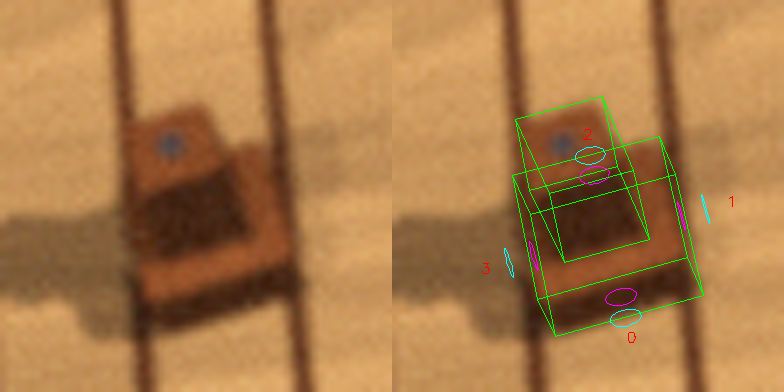

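Run:
```python
from h import *
T=np.mean([cv2.imread(f"pics/{n}.png").astype(float) for n in("t0","top0","t11") if cv2.imread(f"pics/{n}.png") is not None],0)
S=cv2.imread("pics/s12.png").astype(float)
def st(c):
    c=cv2.resize(c,None,fx=12,fy=12,interpolation=cv2.INTER_CUBIC); return np.clip((c-20)*1.6,0,255).astype(np.uint8)
cv2.imwrite("pics/z.png",np.hstack([st(T[215:255,432:474]),st(S[190:230,155:197][:,:])]))
```

```text
[ WARN:0@0.471] global loadsave.cpp:275 findDecoder imread_('pics/t0.png'): can't open/read file: check file path/integrity
```

View pics/z.png

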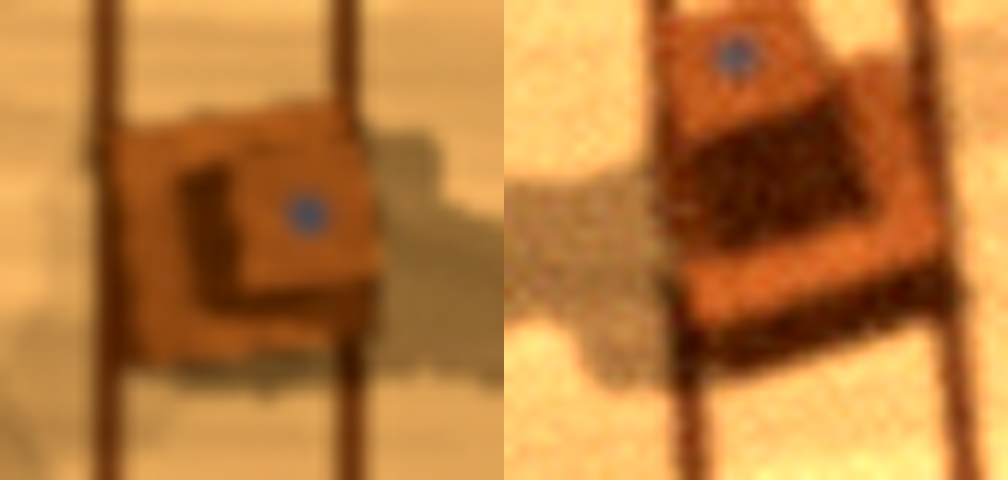

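send_rows --increments '[{"translation": [4,1,30],"twist": [0,0,0],"hand": -1},{"translation": [0,0,40],"twist": [0,0,0],"hand": -1},{"translation": [0,0,40],"twist": [0,0,0],"hand": -1},{"translation": [0,0,30],"twist": [0,0,0],"hand": -1},{"translation": [0,0,15],"twist": [0,0,0],"hand": -1},{"translation": [0,0,0],"twist": [0,0,0],"hand": -1},{"translation": [0,0,0],"twist": [0,0,0],"hand": 1},{"translation": [0,0,0],"twist": [0,0,0],"hand": 1},{"translation": [0,0,0],"twist": [0,0,0],"hand": 1},{"translation": [0,0,0],"twist": [0,0,0],"hand": 1},{"translation": [0,0,0],"twist": [0,0,0],"hand": 1}]'

```text
clock: 34.98
tcp_pos: [0.4964, -0.4001, 0.0423]
ee_rot: [180.0, -0.0, 6.0]
wrist_force: [-0.3, 1.7, 5.7]
gripper_width: 0.395
```

send_rows --increments '[{"translation": [0,0,-20],"twist": [0,0,0],"hand": 1},{"translation": [0,0,-50],"twist": [0,0,0],"hand": 1},{"translation": [0,0,-50],"twist": [0,0,-0.1725],"hand": 1},{"translation": [0,0,0],"twist": [0,0,-0.1725],"hand": 1},{"translation": [0,0,0],"twist": [0,0,-0.1725],"hand": 1},{"translation": [0,0,0],"twist": [0,0,-0.1725],"hand": 1},{"translation": [0,0,0],"twist": [0,0,-0.1725],"hand": 1},{"translation": [0,0,0],"twist": [0,0,-0.1725],"hand": 1},{"translation": [0,0,0],"twist": [0,0,-0.1725],"hand": 1},{"translation": [0,0,0],"twist": [0,0,-0.1725],"hand": 1},{"translation": [0,0,0],"twist": [0,0,-0.1725],"hand": 1},{"translation": [0,0,0],"twist": [0,0,0],"hand": 1}]'

```text
clock: 36.48
tcp_pos: [0.4962, -0.4, 0.1626]
ee_rot: [180.0, 0.0, 94.9]
wrist_force: [-0.0, 0.2, -2.5]
gripper_width: 0.398
```

Run:
```python
from h import *
S=env.snapshot("scene");cv2.imwrite("pics/s13.png",S)
p=env.get_obs()['tcp_pos']; u=proj("scene",[p])[0].astype(int); crop(S,"s13c",max(u[0]-60,0),u[1]-40,u[0]+60,u[1]+60,6)
go(.542,.008,.16,184.1)
```

```text
tcp [ 0.4962 -0.4     0.1624] rot [1.7997e+02 2.0000e-02 9.4710e+01] q [-45.8  17.7  79.3   0.   83.  -50.5] F [ 0.3  0.2 -2.9] w 0.395 t 36.52
tool mm: x 402.8 y 79.2 z 2.4 twist z -1.560 rad
```

View pics/s13c.png

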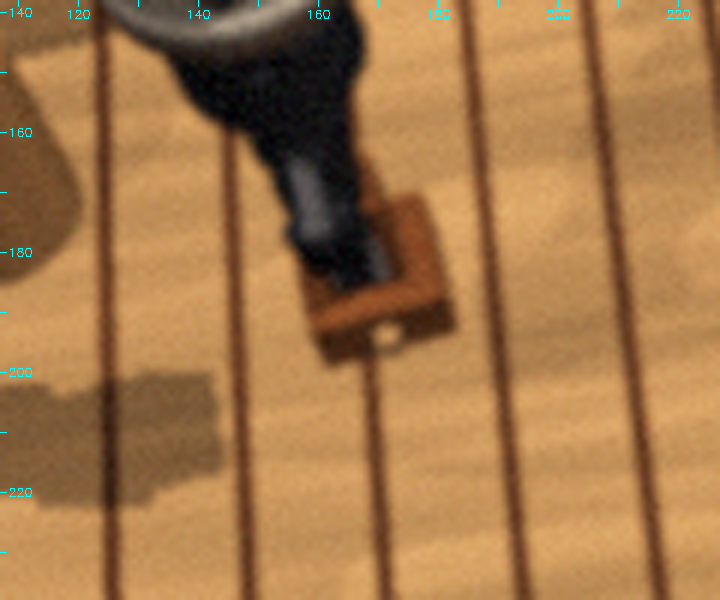

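send_rows --increments '[{"translation": [0,0,0],"twist": [0,0,-0.1733],"hand": 1},{"translation": [0,0,0],"twist": [0,0,-0.1733],"hand": 1},{"translation": [0,0,0],"twist": [0,0,-0.1733],"hand": 1},{"translation": [0,0,0],"twist": [0,0,-0.1733],"hand": 1},{"translation": [0,0,0],"twist": [0,0,-0.1733],"hand": 1},{"translation": [0,0,0],"twist": [0,0,-0.1733],"hand": 1},{"translation": [0,0,0],"twist": [0,0,-0.1733],"hand": 1},{"translation": [0,0,0],"twist": [0,0,-0.1733],"hand": 1},{"translation": [0,0,0],"twist": [0,0,-0.1733],"hand": 1},{"translation": [0,0,0],"twist": [0,0,0],"hand": 1}]'

```text
clock: 37.78
tcp_pos: [0.4961, -0.4, 0.1619]
ee_rot: [-180.0, 0.0, -175.9]
wrist_force: [-0.1, -0.4, -2.5]
gripper_width: 0.397
```

Run:
```python
from h import *
S=env.snapshot("scene");cv2.imwrite("pics/s14.png",S)
p=env.get_obs()['tcp_pos']; u=proj("scene",[p])[0].astype(int); crop(S,"s14c",u[0]-40,u[1]-20,u[0]+40,u[1]+50,9)
go(.542,.008,.16,184.1)
```

```text
tcp [ 0.4961 -0.4     0.1618] rot [-1.8000e+02  1.0000e-02 -1.7608e+02] q [ -45.8   17.7   79.3    0.    83.  -139.7] F [-0.5 -0.7 -2.9] w 0.397 t 37.83
tool mm: x -73.7 y 403.9 z 1.8 twist z -0.003 rad
```

View pics/s14c.png

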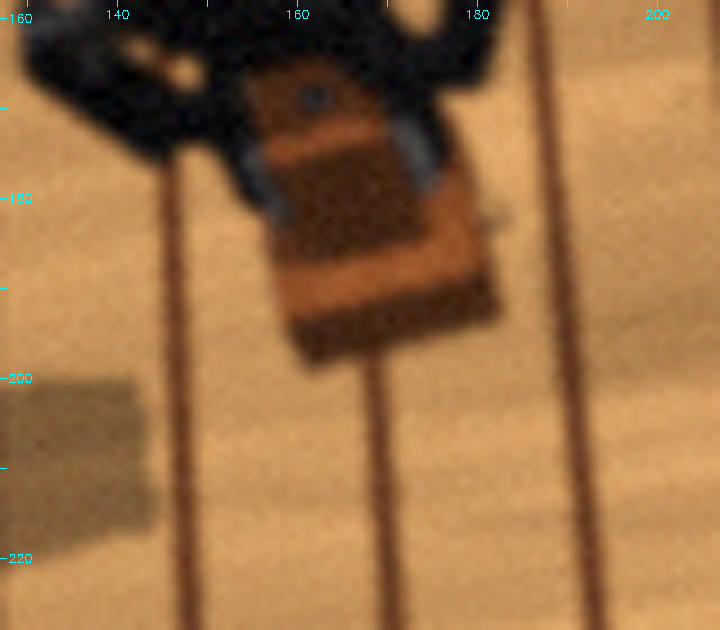

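send_rows --increments '[{"translation": [-6,25,0],"twist": [0,0,0],"hand": 1},{"translation": [-8,40,0],"twist": [0,0,0],"hand": 1},{"translation": [-8,43,0],"twist": [0,0,0],"hand": 1},{"translation": [-8,43,0],"twist": [0,0,0],"hand": 1},{"translation": [-8,43,0],"twist": [0,0,0],"hand": 1},{"translation": [-8,43,0],"twist": [0,0,0],"hand": 1},{"translation": [-8,43,0],"twist": [0,0,0],"hand": 1},{"translation": [-8,43,0],"twist": [0,0,0],"hand": 1},{"translation": [-8,40,0],"twist": [0,0,0],"hand": 1},{"translation": [-6,25,0],"twist": [0,0,0],"hand": 1},{"translation": [-4,15,0],"twist": [0,0,0],"hand": 1},{"translation": [0,0,0],"twist": [0,0,0],"hand": 1}]'

```text
clock: 39.33
tcp_pos: [0.5456, 0.0088, 0.1616]
ee_rot: [180.0, 0.0, -175.7]
wrist_force: [0.4, 0.7, -2.8]
gripper_width: 0.398
```

send_rows --increments '[{"translation": [0,0,0],"twist": [0,0,0.1741],"hand": 1},{"translation": [0,0,0],"twist": [0,0,0.1741],"hand": 1},{"translation": [0,0,0],"twist": [0,0,0.1741],"hand": 1},{"translation": [0,0,0],"twist": [0,0,0.1741],"hand": 1},{"translation": [0,0,0],"twist": [0,0,0.1741],"hand": 1},{"translation": [0,0,0],"twist": [0,0,0.1741],"hand": 1},{"translation": [0,0,0],"twist": [0,0,0.1741],"hand": 1},{"translation": [0,0,0],"twist": [0,0,0.1741],"hand": 1},{"translation": [0,0,0],"twist": [0,0,0.1741],"hand": 1},{"translation": [0,0,0],"twist": [0,0,0],"hand": 1},{"translation": [0,0,0],"twist": [0,0,0],"hand": 1}]'

```text
clock: 40.7
tcp_pos: [0.5456, 0.0074, 0.1615]
ee_rot: [-180.0, -0.0, 94.7]
wrist_force: [0.2, 0.2, -2.7]
gripper_width: 0.397
```

Run:
```python
from h import *
S=env.snapshot("scene");cv2.imwrite("pics/s15.png",S)
p=env.get_obs()['tcp_pos']; u=proj("scene",[p])[0].astype(int); crop(S,"s15c",u[0]-50,u[1]-20,u[0]+50,u[1]+70,6)
go(.549,.0083,.057,94.1)
```

```text
tcp [0.5456 0.0076 0.1615] rot [-180.     -0.     94.68] q [ -7.3   7.1  92.3   0.   80.7 -12. ] F [ 0.1 -0.2 -3.4] w 0.395 t 40.75
tool mm: x 0.5 y 3.4 z 104.5 twist z 0.010 rad
```

View pics/s15c.png

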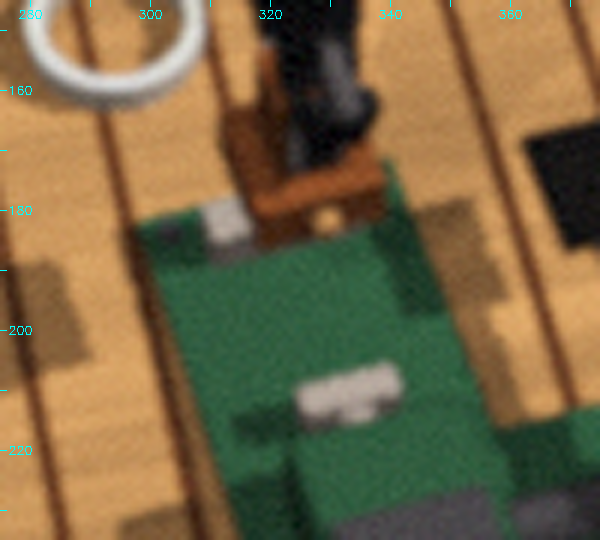

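send_rows --increments '[{"translation": [0.5,2.5,20],"twist": [0,0,0.008],"hand": 1},{"translation": [0,0,40],"twist": [0,0,0],"hand": 1},{"translation": [0,0,30],"twist": [0,0,0],"hand": 1},{"translation": [0,0,13],"twist": [0,0,0],"hand": 1},{"translation": [0,-4,2],"twist": [0,0,0],"hand": 1},{"translation": [0,0,0],"twist": [0,0,0],"hand": 1}]'

```text
clock: 41.5
tcp_pos: [0.5444, 0.0082, 0.0576]
ee_rot: [179.9, 0.0, 94.1]
wrist_force: [-0.0, 0.4, -2.4]
gripper_width: 0.395
```

send_rows --increments '[{"translation": [0,-1.5,0],"twist": [0,0,0],"hand": 1},{"translation": [0,-0.5,0],"twist": [0,0,0],"hand": 1},{"translation": [0,0,0],"twist": [0,0,0],"hand": 1}]'

```text
clock: 41.88
tcp_pos: [0.5428, 0.0081, 0.0572]
ee_rot: [179.9, 0.0, 94.1]
wrist_force: [4.8, -0.2, -0.1]
gripper_width: 0.394
```

send_rows --increments '[{"translation": [0,-1,0],"twist": [0,0,0],"hand": 1},{"translation": [0,1,1.5],"twist": [0,0,0],"hand": 1},{"translation": [0,0,1],"twist": [0,0,0],"hand": 1},{"translation": [0,0,0],"twist": [0,0,0],"hand": 1}]'

```text
clock: 42.38
tcp_pos: [0.5424, 0.0082, 0.0543]
ee_rot: [180.0, -0.0, 94.1]
wrist_force: [2.4, -0.1, 4.9]
gripper_width: 0.394
```

send_rows --increments '[{"translation": [0,0,0],"twist": [0,0,0],"hand": -1},{"translation": [0,0,0],"twist": [0,0,0],"hand": -1},{"translation": [0,0,0],"twist": [0,0,0],"hand": -1},{"translation": [0,0,-20],"twist": [0,0,0],"hand": -1},{"translation": [0,0,-40],"twist": [0,0,0],"hand": -1},{"translation": [0,0,-28],"twist": [0,0,0],"hand": -1},{"translation": [40,3,0],"twist": [0,0,0],"hand": 1},{"translation": [40,3,0],"twist": [0,0,0],"hand": 1},{"translation": [40,3,0],"twist": [0,0,0],"hand": 1},{"translation": [21,3,0],"twist": [0,0,0],"hand": 1},{"translation": [0,0,0],"twist": [0,0,0],"hand": 1},{"translation": [0,0,0],"twist": [0,0,0],"hand": 1}]'

```text
clock: 43.88
tcp_pos: [0.544, 0.1492, 0.1419]
ee_rot: [-180.0, 0.0, 94.1]
wrist_force: [-0.4, -0.2, -0.2]
gripper_width: 0.002
```

Run:
```python
from h import *
S=env.snapshot("scene");T=env.snapshot("top")
a=cv2.resize(S[150:250,290:390],None,fx=4,fy=4,interpolation=2);b=cv2.resize(T[150:250,250:350],None,fx=4,fy=4,interpolation=2)
cv2.imwrite("pics/c16.png",np.hstack([a,b])); cv2.imwrite("pics/s16.png",S)
go(.5435,.1488,.079,94.1)
```

```text
tcp [0.5441 0.1489 0.142 ] rot [-179.99    0.     94.02] q [ 7.5 10.  91.3 -0.  78.8  3.5] F [-0.  -0.1 -0.1] w -0.001 t 43.98
tool mm: x -0.0 y -0.6 z 63.0 twist z -0.001 rad
```

View pics/c16.png

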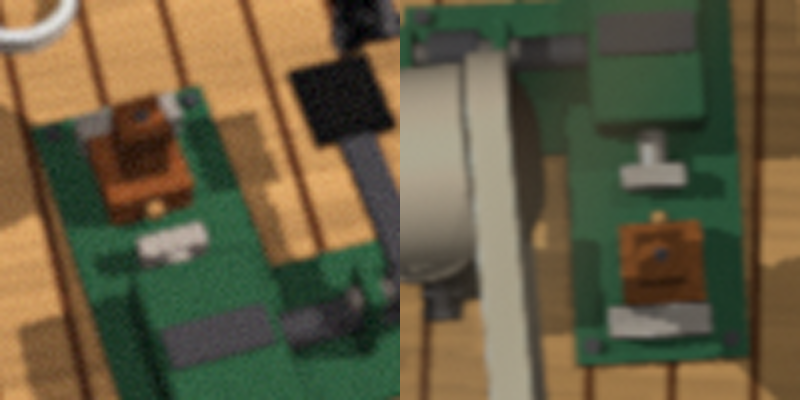

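Foot B stands square, single plug facing the ram, nothing on its left or right sides. Press.

send_rows --increments '[{"translation": [0,0,32],"twist": [0,0,0],"hand": 1},{"translation": [0,0,25],"twist": [0,0,0],"hand": 1},{"translation": [0,0,7],"twist": [0,0,0],"hand": 1},{"translation": [0,0,6],"twist": [0,0,0],"hand": 1},{"translation": [0,0,6],"twist": [0,0,0],"hand": 1},{"translation": [0,0,6],"twist": [0,0,0],"hand": 1},{"translation": [0,0,6],"twist": [0,0,0],"hand": 1},{"translation": [0,0,6],"twist": [0,0,0],"hand": 1},{"translation": [0,0,5],"twist": [0,0,0],"hand": 1},{"translation": [0,0,5],"twist": [0,0,0],"hand": 1},{"translation": [0,0,3],"twist": [0,0,0],"hand": 1},{"translation": [0,0,0],"twist": [0,0,0],"hand": 1}]'

```text
clock: 45.48
tcp_pos: [0.546, 0.15, 0.0363]
ee_rot: [179.7, -0.0, 94.1]
wrist_force: [-1.3, -0.6, 10.1]
gripper_width: 0.002
```

send_rows --increments '[{"translation": [0,0,3],"twist": [0,0,0],"hand": 1},{"translation": [0,0,2],"twist": [0,0,0],"hand": 1},{"translation": [0,0,0],"twist": [0,0,0],"hand": 1}]'

```text
clock: 45.85
tcp_pos: [0.5467, 0.15, 0.0331]
ee_rot: [179.6, -0.0, 94.1]
wrist_force: [-1.7, -1.4, 35.0]
gripper_width: -0.001
```

At the stop (35 N, same height as before). Let it up.

send_rows --increments '[{"translation": [0,0,-10],"twist": [0,0,0],"hand": 1},{"translation": [0,0,-20],"twist": [0,0,0],"hand": 1},{"translation": [0,0,-40],"twist": [0,0,0],"hand": 1},{"translation": [0,0,-40],"twist": [0,0,0],"hand": 1},{"translation": [0,0,0],"twist": [0,0,0],"hand": 1}]'

```text
clock: 46.48
tcp_pos: [0.5455, 0.1501, 0.143]
ee_rot: [179.7, -0.0, 94.1]
wrist_force: [-0.2, -0.3, -0.7]
gripper_width: -0.0
```

Run:
```python
from h import *
S=env.snapshot("scene");T=env.snapshot("top")
a=cv2.resize(S[150:250,290:390],None,fx=4,fy=4,interpolation=2);b=cv2.resize(T[150:250,250:350],None,fx=4,fy=4,interpolation=2)
cv2.imwrite("pics/c17.png",np.hstack([a,b]))
cv2.imwrite("pics/s17.png",S);cv2.imwrite("pics/t17.png",T)
go(.5422,.0082,.14,94.1)
```

```text
tcp [0.5442 0.1498 0.1397] rot [ 1.7998e+02 -2.0000e-02  9.4070e+01] q [ 7.6 10.1 91.4  0.  78.5  3.5] F [ 0.1 -0.7 -0.4] w -0.003 t 46.58
tool mm: x -141.1 y -12.0 z -0.3 twist z -0.000 rad
```

View pics/c17.png

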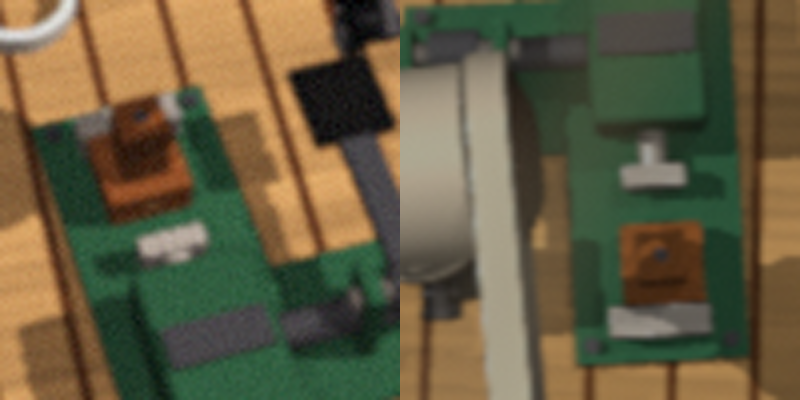

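View pics/s17.png

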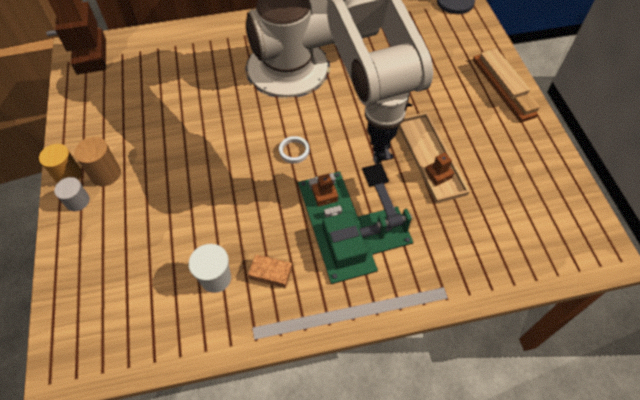

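send_rows --increments '[{"translation": [-30,-3,0],"twist": [0,0,0],"hand": -1},{"translation": [-40,-3,0],"twist": [0,0,0],"hand": -1},{"translation": [-40,-3,0],"twist": [0,0,0],"hand": -1},{"translation": [-31,-3,0],"twist": [0,0,0],"hand": -1},{"translation": [0,0,20],"twist": [0,0,0],"hand": -1},{"translation": [0,0,40],"twist": [0,0,0],"hand": -1},{"translation": [0,0,27],"twist": [0,0,0],"hand": -1},{"translation": [0,0,0],"twist": [0,0,0],"hand": -1},{"translation": [0,0,0],"twist": [0,0,0],"hand": 1},{"translation": [0,0,0],"twist": [0,0,0],"hand": 1},{"translation": [0,0,0],"twist": [0,0,0],"hand": 1},{"translation": [0,0,0],"twist": [0,0,0],"hand": 1}]'

```text
clock: 48.08
tcp_pos: [0.5425, 0.0082, 0.0539]
ee_rot: [179.9, 0.0, 94.1]
wrist_force: [-1.3, 0.6, 7.5]
gripper_width: 0.399
```

send_rows --increments '[{"translation": [0,0,-15],"twist": [0,0,0],"hand": 1},{"translation": [0,2,-30],"twist": [0,0,0],"hand": 1},{"translation": [0,0,-50],"twist": [0,0,0],"hand": 1},{"translation": [0,0,-20],"twist": [0,0,0],"hand": 1},{"translation": [0,0,0],"twist": [0,0,0],"hand": 1}]'

```text
clock: 48.7
tcp_pos: [0.5446, 0.0083, 0.1698]
ee_rot: [179.8, 0.0, 94.1]
wrist_force: [0.1, 0.4, -3.2]
gripper_width: 0.394
```

Run:
```python
from h import *
S=env.snapshot("scene");T=env.snapshot("top")
a=cv2.resize(S[95:215,380:480],None,fx=4,fy=4,interpolation=2);b=cv2.resize(T[180:300,170:270],None,fx=4,fy=4,interpolation=2)
cv2.imwrite("pics/c18.png",np.hstack([a,b]))
for im in ({'top':T},{'scene':S},{'top':T,'scene':S}):
    q,e,s=fitfoot(im,.562,.354,.07,z=.006); print(q[:2],np.degrees(q[2]),e)
go(.442,.346,.16,94.1)
```

```text
[0.53923043 0.34856583] 25.28125342563412 [np.float64(110.76220572391308)]
[0.54192255 0.34748307] 27.049531098112624 [np.float64(98.61572863689508)]
[0.54075911 0.34937062] 25.0694978991475 [np.float64(111.53286417690681), np.float64(99.98722671899536)]
tcp [0.5437 0.0084 0.1672] rot [-1.7994e+02 -2.0000e-02  9.4070e+01] q [ -7.2   6.7  92.    0.   81.4 -11.3] F [-0.1 -0.1 -2.9] w 0.392 t 48.8
tool mm: x 344.0 y -77.5 z 7.2 twist z -0.001 rad
```

View pics/c18.png

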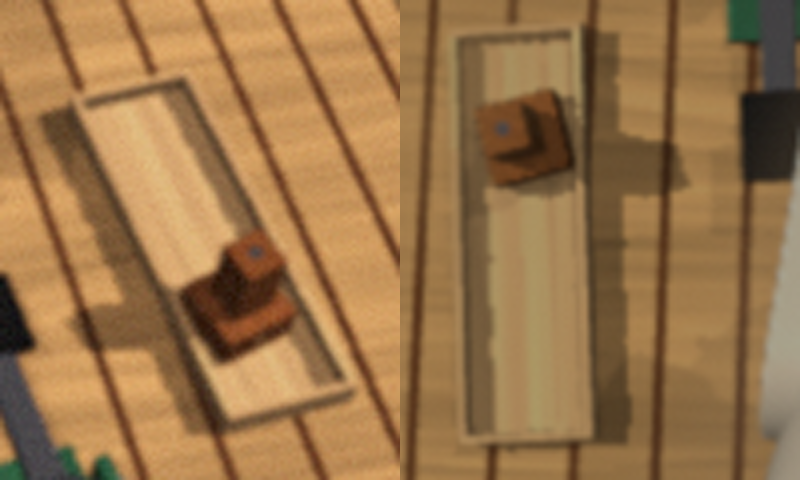

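send_rows --increments '[{"translation": [25,-7,0],"twist": [0,0,0],"hand": 1},{"translation": [40,-12,0],"twist": [0,0,0],"hand": 1},{"translation": [45,-13,0],"twist": [0,0,0],"hand": 1},{"translation": [45,-13,0],"twist": [0,0,0],"hand": 1},{"translation": [45,-13,0],"twist": [0,0,0],"hand": 1},{"translation": [45,-13,0],"twist": [0,0,0],"hand": 1},{"translation": [45,-13,0],"twist": [0,0,0],"hand": 1},{"translation": [35,-10,0],"twist": [0,0,0],"hand": 1},{"translation": [20,-6,0],"twist": [0,0,0],"hand": 1},{"translation": [0,0,0],"twist": [0,0,0],"hand": 1},{"translation": [0,0,0],"twist": [0,0,0],"hand": 1}]'

```text
clock: 50.18
tcp_pos: [0.4198, 0.3448, 0.1671]
ee_rot: [-179.9, 0.0, 94.1]
wrist_force: [-0.2, 0.2, -2.1]
gripper_width: 0.393
```

Run:
```python
from h import *
go(.42,.3455,.055,94.1)
```

```text
tcp [0.4198 0.3448 0.1671] rot [-1.7992e+02  5.0000e-02  9.4070e+01] q [31.3  6.6 92.1 -0.  81.4 27.2] F [-0.2  0.2 -2.1] w 0.393 t 50.17
tool mm: x 0.7 y 0.3 z 112.1 twist z -0.001 rad
```

send_rows --increments '[{"translation": [0,0,30],"twist": [0,0,0],"hand": 1},{"translation": [0,0,40],"twist": [0,0,0],"hand": 1},{"translation": [0,0,30],"twist": [0,0,0],"hand": 1},{"translation": [0,0,14],"twist": [0,0,0],"hand": 1},{"translation": [0,0,3],"twist": [0,0,0],"hand": 1},{"translation": [0,0,1.5],"twist": [0,0,0],"hand": 1},{"translation": [0,0,0],"twist": [0,0,0],"hand": 1}]'

```text
clock: 51.05
tcp_pos: [0.4203, 0.3456, 0.0504]
ee_rot: [179.9, -0.0, 94.1]
wrist_force: [0.8, -0.1, -2.4]
gripper_width: 0.396
```

send_rows --increments '[{"translation": [0,0,1],"twist": [0,0,0],"hand": 1},{"translation": [0,0,0],"twist": [0,0,0],"hand": 1}]'

```text
clock: 51.3
tcp_pos: [0.42, 0.3454, 0.0488]
ee_rot: [180.0, -0.0, 94.1]
wrist_force: [-0.5, 0.2, -2.5]
gripper_width: 0.395
```

send_rows --increments '[{"translation": [0,0,1.2],"twist": [0,0,0],"hand": 1},{"translation": [0,0,0],"twist": [0,0,0],"hand": 1}]'

```text
clock: 51.55
tcp_pos: [0.42, 0.3455, 0.048]
ee_rot: [180.0, -0.0, 94.1]
wrist_force: [-4.6, -2.7, 6.5]
gripper_width: 0.395
```

Standing on the tray floor; release and back off to the side for a clear look.

send_rows --increments '[{"translation": [0,0,-0.5],"twist": [0,0,0],"hand": -1},{"translation": [0,0,0],"twist": [0,0,0],"hand": -1},{"translation": [0,0,0],"twist": [0,0,0],"hand": -1},{"translation": [0,0,0],"twist": [0,0,0],"hand": -1},{"translation": [0,0,-20],"twist": [0,0,0],"hand": -1},{"translation": [0,0,-50],"twist": [0,0,0],"hand": -1},{"translation": [0,0,-50],"twist": [0,0,0],"hand": -1},{"translation": [-40,0,-20],"twist": [0,0,0],"hand": -1},{"translation": [-50,0,-10],"twist": [0,0,0],"hand": -1},{"translation": [-50,0,-10],"twist": [0,0,0],"hand": -1},{"translation": [-50,0,0],"twist": [0,0,0],"hand": -1},{"translation": [-50,0,0],"twist": [0,0,0],"hand": -1}]'

```text
clock: 53.05
tcp_pos: [0.4368, 0.1044, 0.2081]
ee_rot: [180.0, -0.0, 94.1]
wrist_force: [0.7, 0.3, 0.1]
gripper_width: 0.998
```

send_rows --increments '[{"translation": [-50,0,0],"twist": [0,0,0],"hand": -1},{"translation": [-50,0,0],"twist": [0,0,0],"hand": -1},{"translation": [-50,0,0],"twist": [0,0,0],"hand": -1},{"translation": [0,0,0],"twist": [0,0,0],"hand": -1}]'

```text
clock: 53.55
tcp_pos: [0.4476, -0.0464, 0.2077]
ee_rot: [-180.0, 0.0, 93.8]
wrist_force: [-0.4, 0.9, -0.4]
gripper_width: 1.0
```

Run:
```python
from h import *
S=env.snapshot("scene");T=env.snapshot("top")
a=cv2.resize(S[95:215,380:480],None,fx=4,fy=4,interpolation=2);b=cv2.resize(T[180:300,170:270],None,fx=4,fy=4,interpolation=2)
cv2.imwrite("pics/c19.png",np.hstack([a,b])); cv2.imwrite("pics/s19.png",S); cv2.imwrite("pics/t19.png",T)
for nm,q0 in dict(A=(.540,.349,.3),B=(.42,.3455,.07)).items():
    q,e,s=fitfoot({'top':T,'scene':S},*q0,z=.006); print(nm,q[:2],np.degrees(q[2]),e)
go(.42,.3,.2,94.1)
o=np.vstack([overlay("top",T,(.540,.349,np.radians(16)),"",z=.006,s=7,half=24),overlay("scene",S,(.540,.349,np.radians(16)),"",z=.006,s=7,half=24)])
cv2.imwrite("pics/ov19.png",o)
```

```text
A [0.53967862 0.34900446] 26.96508645121765 [np.float64(109.08569752568002), np.float64(99.18863201792024)]
B [0.42010292 0.34573214] -4.333491668978011 [np.float64(89.17695418011152), np.float64(85.96870651514428)]
tcp [ 0.4475 -0.0438  0.2077] rot [-1.7999e+02 -2.0000e-02  9.3990e+01] q [-15.4  -6.  100.    0.   86.  -19.4] F [ 0.1  0.1 -0.3] w 1.0 t 53.65
tool mm: x 344.9 y -3.5 z 7.7 twist z -0.002 rad
```

View pics/c19.png

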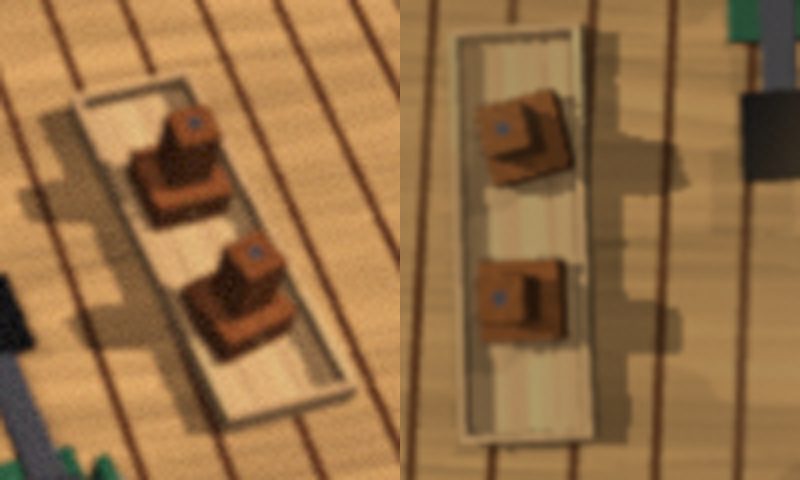

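View pics/ov19.png

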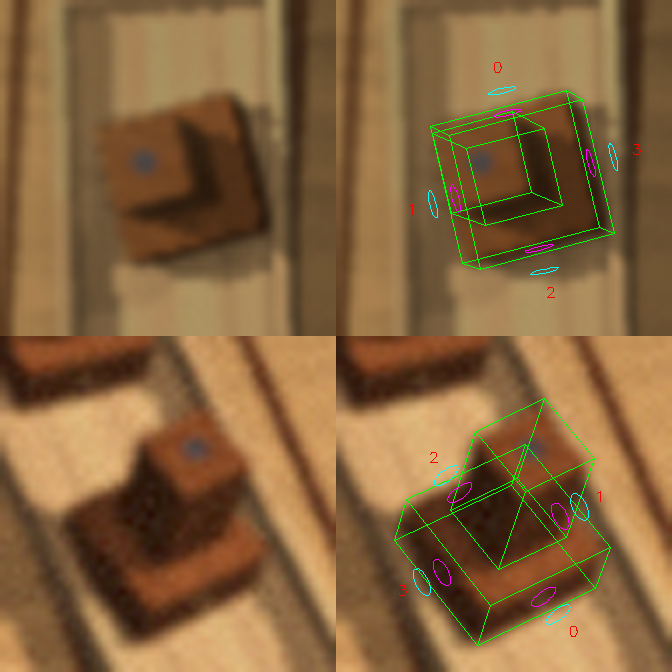

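View pics/s19.png

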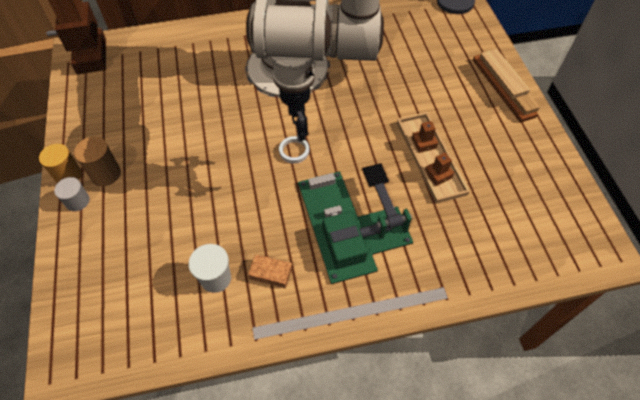

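View pics/t19.png

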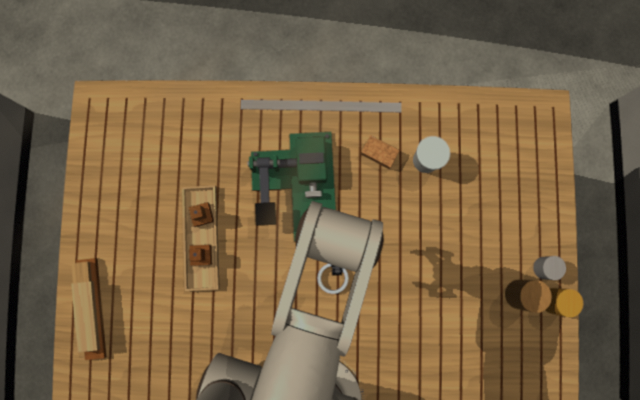

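```bash
python3 -c "
from workcell import env
print(env.hand_in())"
```

```text
the job is handed in; nothing more can be done
None
```

I handed the job in at about 54 s. Two feet were on the bench; a search of both camera views found no third. Every proud plug I could find has been pressed, and both feet stand in the plywood tray.

- **Two-plug foot:** I stood it against the backstop and pressed the first plug. Then I turned it 90° and pressed the second.
- **Single-plug foot:** I checked all its sides for a second plug and saw none, then pressed its one plug.
- **The presses:** each one ended with the tread about 33 mm above the bench under about 30 to 35 N, which matches the pedal's stop. The pedal and ram went back to rest each time, and the pictures after each press show no plug standing out.

**Last checks:** both feet look upright and flat in the tray. The tub, tape roll and sanding block look unmoved. The gripper was empty, about 0.2 m up and touching nothing.

**What disagreed:**
- The two-plug foot was knocked about 2 cm and roughly 10 to 15° aside in the tray while I was pressing the other foot. It was still inside the tray and upright, so I left it there.
- My automatic angle fit for that foot (about 27°) disagreed with the picture overlay (about 14 to 16°). I trusted the overlay.

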